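# Put the bench magnifier back on its cranked stand

## Robot

A 6-joint arm with a two-finger parallel gripper is mounted at the origin on the work surface. World frame = base frame: x ahead of the robot, y to its left, z up, the work surface at z = 0. Lengths are in mm, angles in rad, forces in N, time in s.
With the tool pointing down it reaches from about 350 to 875 mm from the base axis. Payload 4.2 kg.
Tool frame: the origin (TCP) lies midway between the tips of the shut fingers; the grasp point (between the pads) lies 19 mm behind it; z points along the fingers, y is the line along which they close (so a half turn about z gives the same grasp; the last joint's range is limited). The gripper opens to 85 mm and grips with 20 to 120 N. Pads are 22 mm wide; open, the fingers measure 114 mm over their backs; the gripper's body (76 mm by 85 mm) begins 54 mm behind the grasp point. The pads swing forward as they close: fully open they stand 13 mm farther back than shut.
Start: joints at [1.569, 0.385, 0.008, 0, -1.194, -0.259], TCP at [161.127, 603.852, 231.312] pointing down, gripper open.
Joint ranges: [-3.14, 3.14], [-1.21, 2.06], [-1.07, 1.41], [-3.16, 2.05], [-2.99, -0.16], [-3.1, 3.1]. Speed limits (rad/s): [2.79, 2.79, 3.14, 3.14, 3.14, 3.14].

## Interface

Orientations are given as a unit quaternion [x, y, z, w].
In Python, from bench import arm gives the robot as it stands.
- The arm moves only by the tool send_rows, never from a script. Its argument "targets" is a list of rows, each an object of numbers: "gripper": the gripper command: -1 is fully open, 1 is shut, values between are in proportion; "x", "y", "z": the shift along the tool's x, y, z in cm; "ax", "ay", "az": the turn, a rotation vector about the tool's x, y, z in degrees. A call has 1 to 5 rows; each row shifts and turns the commanded pose from where the row before left it, along the tool's axes as they then stand; what a row does not reach is not made up. A row lasts 1/12 s, in which the tool goes at most 41.7 mm and 7.16 degrees, less where a joint would pass 70% of its speed; a pose out of reach is approached as far as the arm can. A call is refused whole if a number of a shift passes 4.17 or a number of a turn 7.16, either way. A call with a gripper value outside its range is refused whole. The fingers move at their own pace and stop on an object; the grip force is fixed at half the most. Time passes only in rows, so rows that do not move let the fingers close. It gives the time, the measured TCP pose, the force, the opening and the grip force at its end, in the units of the state.
- arm.read_state(): the state, without advancing time (a new reading comes with each control period).
- arm.get_image(name): name is "scene" or "top" or "wrist"; returns (picture, depth): 420x560x3 uint8, red, green, blue; 420x560 float32, mm along the optical axis (not along the pixel's ray), 0 where there is no reading.
- arm.camera_model(name): a dict with "fx", "fy", "cx", "cy" (pixels), "cam_to_world" (4x4, takes a point from camera to world coordinates). Camera axes: x right, y down, z forward; pixel columns grow to the right and rows downward; lengths in mm; the calibration is good to about 2 mm. The wrist camera is an equidistant fisheye: a pixel r from the principal point sees the ray r / f radians off the axis. A picture is of the moment at which its call begins: read the wrist's pose just before it. camera_model takes no time and is no camera call; for the wrist camera it gives the pose at the moment of the call.
- arm.job_done(): hands the job in; it is judged then, once.
Trained networks look in the newest picture that a camera, given by its name, has taken for a name from the list of things; names that differ only in an ending like _2 or _b are one class to them, and where a whole thing is asked for, a point or a joint stands for the part that bears it (a point fixed in the world has none). Each returns a list of dicts, best first, with "score" (0 to 1); they miss things now and then, are a little off and sometimes report something else, mostly with a low value. They report only what shows in the picture. A call takes as long as a camera call. They do not tell look-alikes from the thing itself.
- arm.boxes_of(camera, thing): "rect" ([left, top, width, height] in pixels, round what is visible of it).
The state is a dict: "clock": time; "joints": joint angles; "joint_vel": joint speeds; "joint_efforts": joint torques, N m; "position": TCP position; "ee_rot": TCP orientation; "contact_force": force on the tool from outside, world axes, zero at the start; "wrist_torque": the same for the moment, N m; "gripper_width": finger opening in mm; "grasp_force": force on a finger pad.
Only numpy, scipy, OpenCV 4.12 (cv2) and the standard library are available. Lean on these libraries where they do the work, as an engineer would, in place of code of your own. Each camera call takes 0.05 s, during which the arm holds its last target. There are 200 camera calls.

## Task

Put the magnifier back on the bench stand: thread its drilled boss over the free end of the bent rod and work it round the bend and down the upright until the boss sits fully home and flat on the set collar, the lens on the side the rod's arm points to, then let go. Ease it along by feel: do not ram or force it when it meets the rod or binds, press it only lightly on to the collar and do not let it drop down the upright. Leave the glue bottle, the tin and the sanding block where they are.

Things in the scene. Friction and masses are not known exactly. Their poses are not given: they have to be found in the camera images.
- stand: Bench stand, fixed to the bench: round dark cast foot 104 mm across, 22 mm high, with a brass ball socket up to 37 mm, from which an 8 mm polished steel rod rises and bends over. Origin: centre of the foot's underside; z up, x = the direction in which the rod's arm points. This pose and the stand_ points are those of the foot: they do not show how the rod leans (see stand_socket).
- stand_socket (a point): Centre of the ball in which the rod is clamped by hand, 22 mm above the stand's origin. The rod does not stand square: it leans about this point by an unknown amount, to 0.07 rad (4 degrees) about the stand's x and as much about its y, new each time: the arm may be over 10 mm off its place either way and must be seen or felt. The socket is stiff: it slips only at some 40 N on the arm.
- stand_bend (a point): Where the upright ends and the bend begins if the rod stood square: on the stand's z axis, 135 mm above its origin. From here the rod's centre line bends 60 degrees towards the stand's +x with 55 mm radius (bend centre at x = 55, z = 135 mm; bend ends at x = 27.5, z = 182.6 mm), then runs straight for 65 mm, rising at 30 degrees above level, to the free end.
- stand_end (a point): Free end of the arm if the rod stood square: centre of the 4 mm radius round end, at x = 83.8, y = 0, z = 215.1 mm in the stand's frame; the metal ends 4 mm further out along the arm. Axes as the stand's.
- stand_collar (a point): Seat if the rod stood square: centre of the top face of the brass set collar fixed on the upright (26 mm across, 10 mm high, a small screw on its +y side), 75 mm above the stand's origin.
- magnifier: Brass-rimmed magnifier, 0.18 to 0.28 kg, lying flat with its handle up. Its boss (24 mm diameter, 24 mm long) has an 11.5 mm through bore: 1.7 mm play all round on the straight rod, some 1 mm in the bend. Origin: centre of the boss's lower end face; z = along the bore to the upper face, x = towards the lens. It goes on lower face first; on the arm z points outwards, on the upright z points up.
- magnifier_handle (a point): Grip point on the handle, at x = -33.4, y = 0, z = 53.2 mm in the magnifier's frame. The handle is a flat steel bar 10 mm thick (along the magnifier's y), 20 mm wide, 60 mm long, rising from the boss upwards (+z) and leaning 24 degrees backwards (-x), ending 18 mm beyond this point; on the rod it belongs on the outer, upper side of the bend. Axes as the magnifier's.
- magnifier_lens (a point): Centre of the round lens (60 mm across its brass rim, 8 mm thick), at x = 53, y = 0, z = 4 mm in the magnifier's frame; on the rod it belongs on the inner side, under the arm. The magnifier balances within 10 mm of the bore's axis. Axes as the magnifier's.
- glue: White glue bottle, 52 mm across, 135 mm high, standing on the bench; origin at the centre of its underside. To be left alone.
- tin: Small round metal tin, 48 mm across, 45 mm high; origin at the centre of its underside. To be left alone.
- sander: Wooden sanding block, 95 x 45 x 26 mm; origin at the centre of its underside. To be left alone.
There are look-alikes about, which are no part of the job. Of the things like the stand, leave any that is white; of the rest the smaller one is meant. Leave any green look-alike of the magnifier alone.

How it is judged (in metres and radians):
On the way:
1. the boss is threaded over the free end of the rod's arm (x of magnifier in the frame of stand between 0.03 and 0.085 m and z of magnifier in the frame of stand between 0.165 and 0.225 m and y of magnifier in the frame of stand between -0.02 and 0.02 m and angle between magnifier's own z axis and vertical above 0.75 rad), for 0.05 s.
At the end, for the whole second after the job is handed in: The magnifier's boss is on the upright, its lower face resting on the set collar (origin 71 to 79 mm above the stand's origin and within 12 mm of its axis), bore upright within 0.2 rad, lens centre at least 35 mm from the stand's axis on the arm's side, released and at rest (z of magnifier in the frame of stand between 0.071 and 0.079 m and horizontal distance between magnifier and stand below 0.012 m and angle between magnifier's own z axis and vertical below 0.2 rad and x of magnifier_lens in the frame of stand above 0.035 m and linear speed of magnifier below 0.02 m/s and contact force between magnifier and the fingers below 0.05 N); the robot touches nothing.
It fails at once if the magnifier is rammed against the rod or bound on it (over 15 N, before it is down on the collar) (contact force between magnifier and stand above 15 N and z of magnifier in the frame of stand above 0.08 m).
It fails at once if the magnifier is pressed hard on to the collar (over 25 N) (contact force between magnifier and stand above 25 N).
It fails at once if the magnifier is let drop down the upright (faster than 0.25 m/s on it) (horizontal distance between magnifier and stand below 0.016 m and z of magnifier in the frame of stand below 0.14 m and linear speed of magnifier above 0.25 m/s).
It fails at once if the glue bottle, the tin or the sanding block is disturbed (over 15 mm) (distance of any of glue, tin, sander from where it was at the start of the episode above 0.015 m).
It also fails if it takes over 72 s, if anything falls off the work surface, if the arm or the gripper's body presses on something with over 40 N, if the wrist force passes 120 N, or if a joint passes its speed limit or range.

## Working session

There is one attempt and no reset: what is moved stays moved. The work goes in short steps, Python scripts to look and compute and a tool call to move; the robot and the scene stay as the last step left them, time stands still between calls to the robot, and variables do not carry over. Pictures are saved under pics/ and viewed, at most 10 in all, crops included, and the job is handed in when it is done.

Besides the shell and the picture viewer there is one more tool, called after "Request:" as a command line: name --argument value ..., lists and objects as JSON in quotes. send_rows: Moves the arm, as the interface text tells. Its arguments: {"type":"object","properties":{"targets":{"type":"array"}},"required":["targets"]}

```bash
mkdir -p pics; ls
cat > h.py <<'E'
import numpy as np, cv2
from scipy.spatial.transform import Rotation as R
from bench import arm
def save(n,img): cv2.imwrite('pics/'+n+'.png',cv2.cvtColor(img,cv2.COLOR_RGB2BGR))
def pts(cam,depth,model=None):
    m=model or arm.camera_model(cam); v,u=np.mgrid[:depth.shape[0],:depth.shape[1]]
    X=np.stack([(u-m['cx'])/m['fx']*depth,(v-m['cy'])/m['fy']*depth,depth],-1)
    if cam=='wrist':
        a=(u-m['cx']);b=(v-m['cy']);r=np.hypot(a,b)+1e-9;th=r/m['fx']
        t=np.tan(np.minimum(th,1.5)); X=np.stack([a/r*t*depth,b/r*t*depth,depth],-1)
    T=np.array(m['cam_to_world']); P=X@T[:3,:3].T+T[:3,3]; P[depth==0]=np.nan
    return P
E
python3 - <<'E'
from h import *
ims=[]
for c in ['scene','top']:
    i,d=arm.get_image(c); np.savez(f'{c}0.npz',i=i,d=d); ims.append(i)
    P=pts(c,d)
    for t in ['stand','magnifier','magnifier_handle','glue','tin','sander']:
        for b in arm.boxes_of(c,t)[:4]:
            x,y,w,h=map(int,b['rect']); p=P[min(y+h//2,419),min(x+w//2,559)]
            print(c,t,round(b['score'],2),[x,y,w,h],np.round(p))
save('scene0',ims[0]);save('top0',ims[1])
s=arm.read_state();print(s)
for c in ['scene','top']: print({k:np.round(v,2).tolist() for k,v in arm.camera_model(c).items() if k!='x' and not isinstance(v,str)})
E
```

```text
pics
scene stand 0.82 [319, 113, 62, 101] [331.  40. 106.]
scene stand 0.74 [255, 107, 41, 69] [ 358. -166.   76.]
scene magnifier 0.96 [314, 264, 48, 68] [571. 195.   1.]
scene magnifier 0.96 [402, 203, 27, 63] [345. 235.  24.]
scene magnifier 0.95 [389, 294, 49, 53] [517. 330.   8.]
scene magnifier_handle 0.91 [401, 202, 30, 67] [346. 238.  24.]
scene magnifier_handle 0.79 [391, 296, 50, 51] [511. 335.   1.]
scene magnifier_handle 0.56 [318, 260, 50, 70] [571. 204.  25.]
scene magnifier_handle 0.5 [253, 199, 53, 72] [572.  38.  73.]
scene glue 0.71 [201, 144, 27, 53] [ 542. -189.   91.]
scene tin 0.64 [265, 332, 26, 36] [741. 186.  45.]
scene sander 0.7 [135, 223, 47, 41] [ 735. -168.   25.]
top stand 0.94 [255, 170, 40, 71] [583.  39. 182.]
top stand 0.76 [241, 276, 56, 65] [343.  54.  43.]
top stand 0.65 [335, 271, 37, 53] [ 367. -156.   30.]
top magnifier 0.78 [133, 218, 51, 35] [526. 338.   8.]
top magnifier 0.74 [171, 281, 34, 50] [345. 260.   1.]
top magnifier 0.66 [198, 191, 19, 51] [575. 214.   2.]
top magnifier_handle 0.72 [131, 220, 49, 37] [519. 347.  -0.]
top magnifier_
[... 703 characters left out ...]
osition': array([161.12804796, 603.85184173, 231.32470695]), 'ee_rot': array([ 9.91510623e-01, -1.30025703e-01, -6.66657040e-06, -1.17566165e-05]), 'contact_force': array([-0.20345662,  0.64716237, -0.70071618]), 'wrist_torque': array([-0.05474048, -0.00683749,  0.03157798]), 'grasp_force': 0.0, 'gripper_width': 85.5001602996243}
{'fx': 386.13, 'fy': 386.13, 'cx': 277.81, 'cy': 208.73, 'cam_to_world': [[-0.67, 0.57, -0.48, 922.68], [0.74, 0.5, -0.44, 356.22], [-0.01, -0.65, -0.76, 704.16], [0.0, 0.0, 0.0, 1.0]]}
{'fx': 426.61, 'fy': 426.61, 'cx': 280.9, 'cy': 214.62, 'cam_to_world': [[-0.01, -1.0, 0.09, 479.33], [-1.0, 0.01, -0.02, 46.29], [0.02, -0.09, -1.0, 1107.94], [0.0, 0.0, 0.0, 1.0]]}
```

Run:
```python
import numpy as np,cv2
a=np.load('top0.npz')['i'][120:360,110:400]; b=np.load('scene0.npz')['i'][90:390,120:460]
a=cv2.resize(a,None,fx=2.0,fy=2.0); b=cv2.resize(b,None,fx=2.0,fy=2.0)
for n,x in(('topz',a),('scenez',b)): cv2.imwrite(f'pics/{n}.png',x[...,::-1])
```

```text
(no output)
```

View pics/topz.png

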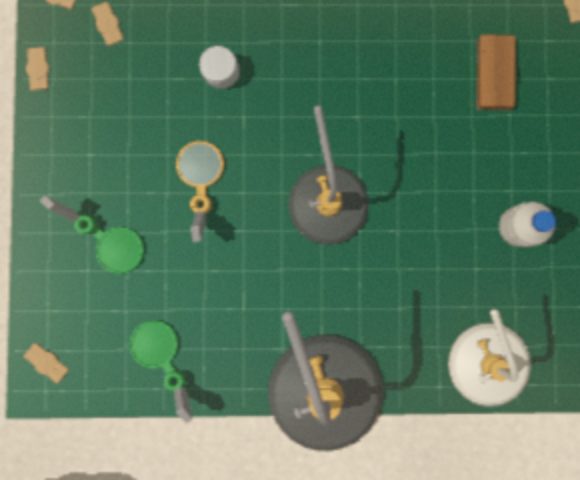

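View pics/scenez.png

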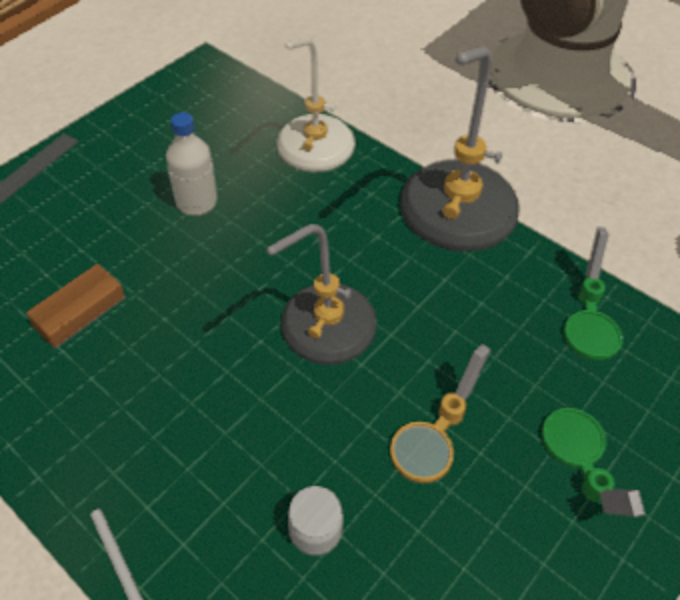

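Stand candidates in the top image are the small dark one (274,222), the big dark one (273,316) and the white one (355,301). I take the small dark one. Magnifier candidates are brass (210,220) and green at (168,240) and (190,300). I take the brass one.

```bash
cat > fit.py <<'E'
from h import *
from scipy.optimize import least_squares
def line():
    t=np.linspace(22,135,80); L=[np.c_[0*t,0*t,t]]
    a=np.linspace(0,np.pi/3,60); L.append(np.c_[55-55*np.cos(a),0*a,135+55*np.sin(a)])
    s=np.linspace(0,65,60); L.append(np.c_[27.5+s*np.cos(np.pi/6),0*s,182.63+s*.5])
    return np.vstack(L)
LINE=line()
def rodT(p): # x,y,yaw,rx,ry -> world transform of leaned rod frame (about socket)
    Rz=R.from_euler('z',p[2]); Rl=R.from_rotvec([p[3],p[4],0])
    return Rz*Rl, np.array([p[0],p[1],0])+Rz.apply([0,0,22]-Rl.apply([0,0,22]))
def rodline(p):
    r,t=rodT(p); return r.apply(LINE)+t
E
python3 - <<'E'
from fit import *
from scipy.spatial import cKDTree
A=[]
for c in ['scene','top']:
    f=np.load(c+'0.npz'); P=pts(c,f['d']); hsv=cv2.cvtColor(f['i'],cv2.COLOR_RGB2HSV).astype(int)
    near=(abs(P[...,0]-590)<110)&(abs(P[...,1]-45)<80)
    dark=(hsv[...,1]<60)
    foot=near&dark&(P[...,2]>12)&(P[...,2]<30)
    Q=P[foot]; (cx,cy),rr=cv2.minEnclosingCircle(Q[:,:2].astype(np.float32))
    g=lambda q: np.hypot(Q[:,0]-q[0],Q[:,1]-q[1])
    print(c,'foot',len(Q),np.round([cx,cy,rr],1),Q.mean(0).round(1))
    rod=near&(P[...,2]>88)&(hsv[...,1]<90); print(rod.sum())
    A.append(P[rod]); 
    S=P[rod]; o=np.argsort(S[:,2]); print(S[o][::max(1,len(o)//12)].round(0).tolist())
    # magnifier
    m=(abs(P[...,0]-585)<90)&(abs(P[...,1]-205)<50)
    br=m&(hsv[...,0]>12)&(hsv[...,0]<28)&(hsv[...,1]>110)
    bo=br&(P[...,2]>17)
    print('boss',bo.sum(),np.nanmedian(P[bo],0).round(1),'range',P[bo].min(0).round(),P[bo].max(0).round())
    rim=br&(P[...,2]<14)&(P[...,2]>3); q=P[rim]; (ax,ay),ar=cv2.minEnclosingCircle(q[:,:2].astype(np.float32))
    print('rim',np.round([ax,ay,ar],1))
    ha=m&(P[...,2]>28)&(P[...,2]<90); q=P[ha]; o=np.argsort(q[:,2]);print('handle',len(q),q[o][::max(1,len(o)//8)].round(0).tolist())
np.savez('rod0.npz',s=A[0],t=A[1])
E
```

```text
scene foot 952 [560.4  41.3  50. ] [566.6  47.1  17.8]
218
[[563.0, 39.0, 88.0], [564.0, 34.0, 105.0], [565.0, 35.0, 120.0], [560.0, 38.0, 132.0], [565.0, 37.0, 148.0], [576.0, 38.0, 167.0], [581.0, 37.0, 181.0], [595.0, 43.0, 189.0], [616.0, 48.0, 195.0], [618.0, 48.0, 203.0], [629.0, 50.0, 208.0], [646.0, 48.0, 214.0], [644.0, 51.0, 217.0]]
boss 98 [561.8 203.8  23.5] range [549. 193.  17.] [572. 215.  27.]
rim [597.5 204.1  45.1]
handle 177 [[538.0, 207.0, 28.0], [543.0, 204.0, 35.0], [543.0, 200.0, 41.0], [522.0, 206.0, 48.0], [534.0, 202.0, 55.0], [531.0, 202.0, 62.0], [513.0, 197.0, 67.0], [521.0, 197.0, 70.0], [527.0, 198.0, 75.0]]
top foot 877 [558.4  42.   50.6] [554.8  41.3  18.1]
171
[[556.0, 38.0, 94.0], [563.0, 39.0, 157.0], [566.0, 39.0, 168.0], [579.0, 37.0, 177.0], [589.0, 39.0, 183.0], [595.0, 41.0, 189.0], [605.0, 47.0, 192.0], [613.0, 49.0, 197.0], [617.0, 45.0, 202.0], [625.0, 47.0, 205.0], [631.0, 49.0, 211.0], [634.0, 54.0, 215.0], [644.0, 56.0, 218.0]]
boss 51 [560.4 205.1  23.4] range [550. 193.  20.] [571. 216.  28.]
rim [595.2 204.8  45. ]
handle 78 [[540.0, 200.0, 28.0], [529.0, 199.0, 33.0], [538.0, 199.0, 49.0], [538.0, 201.0, 52.0], [533.0, 202.0, 62.0], [511.0, 204.0, 67.0], [530.0, 204.0, 68.0], [523.0, 198.0, 71.0], [523.0, 200.0, 73.0]]
```

```bash
cat > fitrod.py <<'E'
from fit import *
from scipy.spatial import cKDTree
def fit(Q,foot,sig=2.,sf=1.5,p0=None):
    def f(p):
        d,_=cKDTree(rodline(p)).query(Q)
        return np.r_[np.clip((d-4),-8,8)/sig*np.sqrt(100/len(Q)),(p[0]-foot[0])/sf,(p[1]-foot[1])/sf,p[3]/.04,p[4]/.04]
    return least_squares(f,p0 if p0 is not None else [foot[0],foot[1],.12,0,0],x_scale=[1,1,.02,.02,.02],diff_step=1e-4)
E
python3 - <<'E'
from fitrod import *
z=np.load('rod0.npz')
for n,Q in (('s',z['s']),('t',z['t']),('both',np.vstack([z['s'],z['t']]))):
    r=fit(Q,(559.5,41.7)); p=r.x; L=rodline(p)
    d,_=cKDTree(L).query(Q); print(n,p.round(3),'cost',round(r.cost,2),'rms',(d-4).std().round(2),d.mean().round(2),'end',L[-1].round(1),'collar',L[37].round(1))
# lens / handle yaw
for c in ['scene','top']:
    f=np.load(c+'0.npz'); P=pts(c,f['d']); hsv=cv2.cvtColor(f['i'],cv2.COLOR_RGB2HSV).astype(int)
    m=(abs(P[...,0]-619)<45)&(abs(P[...,1]-205)<45)
    br=m&(P[...,2]>4)&(P[...,2]<14)&(P[...,0]>585)&(hsv[...,1]>0)
    q=P[br]; q=q[(hsv[br][:,0]<30)|(hsv[br][:,0]>85)|(hsv[br][:,1]<70)]
    (ax,ay),ar=cv2.minEnclosingCircle(q[:,:2].astype(np.float32)); print(c,'lens',np.round([ax,ay,ar],1),len(q), np.median(q,0).round(1))
    h=(abs(P[...,0]-530)<40)&(abs(P[...,1]-203)<20)&(P[...,2]>40)&(P[...,2]<90); print('handle mean',P[h].mean(0).round(1), np.percentile(P[h],[2,98],axis=0).round(0).tolist())
E
```

```text
s [5.62315e+02 4.31640e+01 1.41000e-01 2.70000e-02 5.00000e-03] cost 27.49 rms 1.4 3.81 end [647.   49.9 214.6] collar [562.8  41.8  74.9]
t [5.59586e+02 4.14010e+01 2.35000e-01 4.40000e-02 8.00000e-03] cost 13.63 rms 1.0 3.81 end [644.5  53.  214.3] collar [560.5  39.2  74.9]
both [5.58674e+02 4.03290e+01 2.47000e-01 5.00000e-02 1.20000e-02] cost 13.97 rms 0.96 3.7 end [644.5  52.1 213.9] collar [559.9  37.9  74.9]
scene lens [613.1 205.5  30.2] 683 [613.5 206.9   6.3]
handle mean [529.6 202.6  59.4] [[512.0, 197.0, 41.0], [543.0, 207.0, 73.0]]
top lens [612.3 207.1  30.5] 360 [613.1 208.3   6.8]
handle mean [525.6 202.3  62.8] [[511.0, 198.0, 43.0], [541.0, 208.0, 74.0]]
```

```bash
cat > plan.py <<'E'
from h import *
import json
def toolR(yaw,beta): return R.from_euler('z',yaw)*R.from_euler('y',beta)*R.from_euler('x',np.pi)
def rows(way,start=None,g=-1,step=38,ang=6.5):
    """way: list of (pos, Rot[, step]); prints rows, rounded, tracking the rounding error"""
    if start is None:
        s=arm.read_state(); p=np.array(s['position']); q=R.from_quat(s['ee_rot'])
    else: p,q=start
    out=[]
    for w in way:
        tp,tq=w[0],w[1]; st=w[2] if len(w)>2 else step
        n=int(max(1,np.ceil(np.linalg.norm(tp-p)/st),np.ceil((q.inv()*tq).magnitude()*57.3/ang)))
        p0,q0=p.copy(),q; dv=(q0.inv()*tq).as_rotvec()
        for k in range(1,n+1):
            gp=p0+(tp-p0)*k/n; gq=q0*R.from_rotvec(dv*k/n)
            sh=np.round(q.inv().apply(gp-p)/10,2); rv=np.round(np.degrees((q.inv()*gq).as_rotvec()),1)
            p=p+q.apply(sh*10); q=q*R.from_rotvec(np.radians(rv))
            r=dict(zip(['x','y','z','ax','ay','az'],[*sh.tolist(),*rv.tolist()])); out.append({k:v for k,v in r.items() if v}|{'gripper':g})
    for i in range(0,len(out),5): print(json.dumps(out[i:i+5]))
    print('end',p.round(1),q.as_quat().round(3),len(out),'rows')
    return p,q
E
python3 - <<'E'
from plan import *
yaw=.04;b=-np.radians(24); Q=toolR(yaw,b); G=np.array([527,203,53.2]); a=Q.apply([0,0,1]); print(a)
rows([(G+a*(19-110),Q)])
E
```

```text
[ 0.4064113   0.01626513 -0.91354546]
[{"x": 3.01, "y": 2.17, "z": 0.68, "ax": 0.3, "ay": 1.7, "az": -1.2, "gripper": -1}, {"x": 2.94, "y": 2.24, "z": 0.75, "ax": 0.2, "ay": 1.7, "az": -1.2, "gripper": -1}, {"x": 2.88, "y": 2.3, "z": 0.84, "ax": 0.3, "ay": 1.7, "az": -1.2, "gripper": -1}, {"x": 2.79, "y": 2.36, "z": 0.9, "ax": 0.2, "ay": 1.7, "az": -1.3, "gripper": -1}, {"x": 2.72, "y": 2.43, "z": 0.98, "ax": 0.3, "ay": 1.7, "az": -1.2, "gripper": -1}]
[{"x": 2.63, "y": 2.5, "z": 1.05, "ax": 0.2, "ay": 1.7, "az": -1.2, "gripper": -1}, {"x": 2.55, "y": 2.55, "z": 1.11, "ax": 0.3, "ay": 1.7, "az": -1.2, "gripper": -1}, {"x": 2.46, "y": 2.6, "z": 1.18, "ax": 0.3, "ay": 1.7, "az": -1.2, "gripper": -1}, {"x": 2.37, "y": 2.67, "z": 1.23, "ax": 0.2, "ay": 1.7, "az": -1.2, "gripper": -1}, {"x": 2.28, "y": 2.72, "z": 1.29, "ax": 0.3, "ay": 1.7, "az": -1.2, "gripper": -1}]
[{"x": 2.18, "y": 2.77, "z": 1.34, "ax": 0.2, "ay": 1.7, "az": -1.2, "gripper": -1}, {"x": 2.08, "y": 2.82, "z": 1.4, "ax": 0.3, "ay": 1.7, "az": -1.3, "gripper": -1}, {"x": 1.97, "y": 2.87, "z": 1.44, "ax": 0.2, "ay": 1.7, "az": -1.2, "gripper": -1}, {"x": 1.87, "y": 2.93, "z": 1.49, "ax": 0.3, "ay": 1.7, "az": -1.2, "gripper": -1}]
end [490.  201.5 136.3] [ 0.978  0.02   0.208 -0.004] 14 rows
```

Request:
send_rows --targets '[{"x": 3.0,"y": 2.2,"z": 0.7,"ax": 0.3,"ay": 1.7,"az": -1.2,"gripper": -1},{"x": 2.95,"y": 2.25,"z": 0.75,"ax": 0.2,"ay": 1.7,"az": -1.2,"gripper": -1},{"x": 2.9,"y": 2.3,"z": 0.85,"ax": 0.3,"ay": 1.7,"az": -1.2,"gripper": -1},{"x": 2.8,"y": 2.35,"z": 0.9,"ax": 0.2,"ay": 1.7,"az": -1.3,"gripper": -1},{"x": 2.7,"y": 2.45,"z": 1.0,"ax": 0.3,"ay": 1.7,"az": -1.2,"gripper": -1}]'

```text
clock: 1.12
position: [279.4, 458.6, 196.9]
ee_rot: [0.994, -0.076, 0.076, -0.002]
contact_force: [0.8, 0.0, 0.3]
gripper_width: 85.5
grasp_force: 0.0
```

Request:
send_rows --targets '[{"x": 2.65,"y": 2.5,"z": 1.05,"ax": 0.2,"ay": 1.7,"az": -1.2,"gripper": -1},{"x": 2.55,"y": 2.55,"z": 1.1,"ax": 0.3,"ay": 1.7,"az": -1.2,"gripper": -1},{"x": 2.45,"y": 2.6,"z": 1.2,"ax": 0.3,"ay": 1.7,"az": -1.2,"gripper": -1},{"x": 2.35,"y": 2.65,"z": 1.2,"ax": 0.2,"ay": 1.7,"az": -1.2,"gripper": -1},{"x": 2.3,"y": 2.7,"z": 1.3,"ax": 0.3,"ay": 1.7,"az": -1.2,"gripper": -1}]'

```text
clock: 1.53
position: [396.9, 315.4, 163.4]
ee_rot: [0.988, -0.023, 0.15, -0.004]
contact_force: [1.2, 0.2, 0.7]
gripper_width: 84.9
grasp_force: 0.0
```

Request:
send_rows --targets '[{"x": 2.2,"y": 2.75,"z": 1.35,"ax": 0.2,"ay": 1.7,"az": -1.2,"gripper": -1},{"x": 2.1,"y": 2.8,"z": 1.4,"ax": 0.3,"ay": 1.7,"az": -1.3,"gripper": -1},{"x": 1.95,"y": 2.9,"z": 1.45,"ax": 0.2,"ay": 1.7,"az": -1.2,"gripper": -1},{"x": 1.85,"y": 2.9,"z": 1.5,"ax": 0.3,"ay": 1.7,"az": -1.2,"gripper": -1},{"gripper": -1}]'

```text
$.targets[4]: bad value
```

Run:
```python
from plan import *
s=arm.read_state(); print(s['clock'],s['position'],s['ee_rot'],s['joints'].round(2),s['contact_force'])
m=arm.camera_model('wrist'); i,d=arm.get_image('wrist'); np.savez('w1.npz',i=i,d=d,T=np.array(m['cam_to_world'])); save('w1',i)
print({k:m[k] for k in('fx','cx','cy')}, np.round(m['cam_to_world'],2).tolist())
P=pts('wrist',d,m)
hsv=cv2.cvtColor(i,cv2.COLOR_RGB2HSV).astype(int)
n=(abs(P[...,0]-560)<70)&(abs(P[...,1]-205)<50)
bo=n&(hsv[...,0]>12)&(hsv[...,0]<28)&(hsv[...,1]>110)&(P[...,2]>19)&(P[...,2]<28)
print('boss',bo.sum(),P[bo].min(0).round(1),P[bo].max(0).round(1))
for lo,hi in((35,45),(45,55),(55,65),(65,78)):
    h=n&(P[...,2]>lo)&(P[...,2]<hi); q=P[h]; print(lo,len(q),np.percentile(q,[3,50,97],axis=0).round(1).tolist() if len(q) else '')
```

```text
1.5333 [396.8824353  315.41688626 163.37933514] [ 0.98840936 -0.02272291  0.1500508  -0.00392023] [ 1.13  0.15 -0.7   0.47 -0.63  0.03] [1.22906107 0.22695118 0.74475536]
{'fx': 325.19226210127806, 'cx': 282.056665263253, 'cy': 205.58852049790582} [[-0.04, -1.0, -0.03, 434.87], [-1.0, 0.04, 0.02, 311.96], [-0.01, 0.03, -1.0, 324.9], [0.0, 0.0, 0.0, 1.0]]
boss 287 [548.7 192.7  19.4] [570.4 216.4  26.7]
35 81 [[522.5, 206.2, 35.3], [532.9, 207.7, 40.4], [544.1, 208.7, 44.2]]
45 100 [[517.8, 201.8, 45.3], [528.4, 207.6, 50.6], [539.6, 208.5, 54.7]]
55 102 [[513.0, 203.4, 55.4], [524.4, 207.3, 60.1], [534.7, 208.1, 64.7]]
65 281 [[511.1, 198.0, 65.6], [520.5, 203.6, 69.6], [529.6, 207.8, 73.8]]
```

View pics/w1.png

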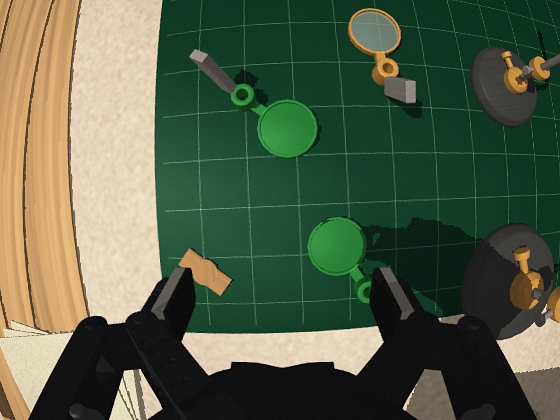

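The wrist view shows the brass magnifier at (375–415, 30–100), with its boss at (387,68) and handle top at (400,90). It agrees with the estimate, so I continue.

Request:
send_rows --targets '[{"x": 2.2,"y": 2.75,"z": 1.35,"ax": 0.2,"ay": 1.7,"az": -1.2,"gripper": -1},{"x": 2.1,"y": 2.8,"z": 1.4,"ax": 0.3,"ay": 1.7,"az": -1.3,"gripper": -1},{"x": 1.95,"y": 2.9,"z": 1.45,"ax": 0.2,"ay": 1.7,"az": -1.2,"gripper": -1},{"x": 1.85,"y": 2.9,"z": 1.5,"ax": 0.3,"ay": 1.7,"az": -1.2,"gripper": -1},{"x": 0,"y": 0,"z": 0,"gripper": -1}]'

```text
$.targets[4]: bad value
```

Run:
```python
from plan import *
s=arm.read_state(); print(s['position'],s['ee_rot'])
m=arm.camera_model('wrist'); i,d=arm.get_image('wrist'); np.savez('w2.npz',i=i,d=d,T=np.array(m['cam_to_world']))
P=pts('wrist',d,m); hsv=cv2.cvtColor(i,cv2.COLOR_RGB2HSV).astype(int)
n=(abs(P[...,0]-560)<70)&(abs(P[...,1]-205)<50)
bo=n&(hsv[...,0]>12)&(hsv[...,0]<28)&(hsv[...,1]>110)&(P[...,2]>19)&(P[...,2]<28)
print('boss',bo.sum(),P[bo].min(0).round(1),P[bo].max(0).round(1))
for lo,hi in((35,45),(45,55),(55,65),(65,78)):
    h=n&(P[...,2]>lo)&(P[...,2]<hi)&(P[...,0]<550); q=P[h]; print(lo,len(q),np.percentile(q,[3,50,97],axis=0).round(1).tolist() if len(q) else '')
Q=toolR(.04,-np.radians(24)); G=np.array([526.5,203,53.2]); a=Q.apply([0,0,1])
rows([(G+a*19,Q,25)])
```

```text
[396.74452621 307.81315523 160.2380971 ] [ 9.88625358e-01 -2.53655213e-02  1.48243330e-01  6.38216635e-04]
boss 305 [547.  193.1  19.1] [570.8 216.4  27.1]
35 81 [[521.5, 202.7, 35.2], [532.5, 207.8, 40.2], [544.5, 208.6, 44.7]]
45 91 [[517.9, 205.3, 45.5], [529.4, 207.6, 49.7], [539.6, 208.4, 54.6]]
55 109 [[511.0, 200.9, 55.2], [523.8, 207.3, 60.2], [535.3, 208.1, 64.8]]
65 290 [[511.4, 198.1, 65.4], [520.4, 203.6, 69.7], [529.3, 207.8, 73.7]]
[{"x": 1.12, "y": 1.12, "z": 1.79, "ax": 0.2, "ay": 0.8, "az": -0.6, "gripper": -1}, {"x": 1.08, "y": 1.13, "z": 1.8, "ax": 0.1, "ay": 0.7, "az": -0.5, "gripper": -1}, {"x": 1.04, "y": 1.15, "z": 1.81, "ax": 0.2, "ay": 0.8, "az": -0.6, "gripper": -1}, {"x": 1.01, "y": 1.16, "z": 1.82, "ax": 0.1, "ay": 0.8, "az": -0.6, "gripper": -1}, {"x": 0.98, "y": 1.18, "z": 1.83, "ax": 0.2, "ay": 0.8, "az": -0.5, "gripper": -1}]
[{"x": 0.93, "y": 1.19, "z": 1.84, "ax": 0.1, "ay": 0.7, "az": -0.6, "gripper": -1}, {"x": 0.91, "y": 1.21, "z": 1.85, "ax": 0.2, "ay": 0.8, "az": -0.5, "gripper": -1}, {"x": 0.86, "y": 1.22, "z": 1.86, "ax": 0.2, "ay": 0.8, "az": -0.6, "gripper": -1}, {"x": 0.83, "y": 1.23, "z": 1.87, "ax": 0.1, "ay": 0.8, "az": -0.6, "gripper": -1}]
end [534.3 203.3  35.8] [ 0.978  0.02   0.208 -0.004] 9 rows
```

```bash
sed -i "s/out.append({k:v for k,v in r.items() if v}|{'gripper':g})/out.append({k:v+0.0 for k,v in r.items()}|{'gripper':g})/" plan.py
python3 - <<'E'
from plan import *
Q=toolR(.04,-np.radians(24)); G=np.array([526.3,203,53.2]); a=Q.apply([0,0,1])
rows([(G+a*(19-100),Q,37)])
E
```

```text
[{"x": 1.77, "y": 2.07, "z": 1.23, "ax": 0.3, "ay": 1.4, "az": -1.0, "gripper": -1}, {"x": 1.7, "y": 2.11, "z": 1.27, "ax": 0.3, "ay": 1.4, "az": -1.0, "gripper": -1}, {"x": 1.63, "y": 2.14, "z": 1.29, "ax": 0.3, "ay": 1.4, "az": -1.0, "gripper": -1}, {"x": 1.56, "y": 2.18, "z": 1.32, "ax": 0.2, "ay": 1.4, "az": -1.1, "gripper": -1}, {"x": 1.49, "y": 2.21, "z": 1.35, "ax": 0.3, "ay": 1.4, "az": -1.0, "gripper": -1}]
end [493.4 201.7 127.2] [ 0.978  0.02   0.208 -0.004] 5 rows
```

Request:
send_rows --targets '[{"x": 1.75,"y": 2.05,"z": 1.25,"ax": 0.3,"ay": 1.4,"az": -1.0,"gripper": -1},{"x": 1.7,"y": 2.1,"z": 1.25,"ax": 0.3,"ay": 1.4,"az": -1.0,"gripper": -1},{"x": 1.65,"y": 2.15,"z": 1.3,"ax": 0.3,"ay": 1.4,"az": -1.0,"gripper": -1},{"x": 1.55,"y": 2.2,"z": 1.3,"ax": 0.2,"ay": 1.4,"az": -1.1,"gripper": -1},{"x": 1.5,"y": 2.2,"z": 1.35,"ax": 0.3,"ay": 1.4,"az": -1.0,"gripper": -1}]'

```text
clock: 2.05
position: [489.5, 215.6, 132.1]
ee_rot: [0.978, 0.019, 0.208, -0.006]
contact_force: [1.0, 0.0, 1.3]
gripper_width: 85.5
grasp_force: 0.0
```

Request:
send_rows --targets '[{"x": 0,"y": 0,"z": 0,"ax": 0,"ay": 0,"az": 0,"gripper": -1},{"x": 0,"y": 0,"z": 0,"ax": 0,"ay": 0,"az": 0,"gripper": -1},{"x": 0,"y": 0,"z": 0,"ax": 0,"ay": 0,"az": 0,"gripper": -1}]'

```text
clock: 2.3
position: [490.0, 216.9, 133.5]
ee_rot: [0.978, 0.018, 0.208, -0.007]
contact_force: [-0.8, -0.0, -0.6]
gripper_width: 85.4
grasp_force: 0.0
```

Run:
```python
from plan import *
s=arm.read_state(); print(s['position'],s['ee_rot'],s['contact_force'])
m=arm.camera_model('wrist'); i,d=arm.get_image('wrist'); save('w3',i)
Q=toolR(.04,-np.radians(24)); G=np.array([526.3,203,53.2]); a=Q.apply([0,0,1])
rows([(G+a*19,Q,21)])
```

```text
[489.97517233 216.87122981 133.46978777] [ 0.97788621  0.01771488  0.20826685 -0.00704739] [-0.83511487 -0.03621627 -0.59638694]
[{"x": 0.0, "y": 0.28, "z": 1.78, "ax": -0.1, "ay": 0.0, "az": 0.0, "gripper": -1}, {"x": 0.0, "y": 0.28, "z": 1.79, "ax": 0.0, "ay": 0.0, "az": -0.1, "gripper": -1}, {"x": 0.0, "y": 0.27, "z": 1.78, "ax": -0.1, "ay": 0.0, "az": 0.0, "gripper": -1}, {"x": 0.0, "y": 0.28, "z": 1.79, "ax": 0.0, "ay": 0.0, "az": 0.0, "gripper": -1}, {"x": 0.0, "y": 0.27, "z": 1.78, "ax": -0.1, "ay": -0.1, "az": -0.1, "gripper": -1}]
[{"x": 0.0, "y": 0.27, "z": 1.78, "ax": 0.0, "ay": 0.0, "az": 0.0, "gripper": -1}]
end [534.  203.3  35.9] [ 0.978  0.02   0.208 -0.004] 6 rows
```

View pics/w3.png

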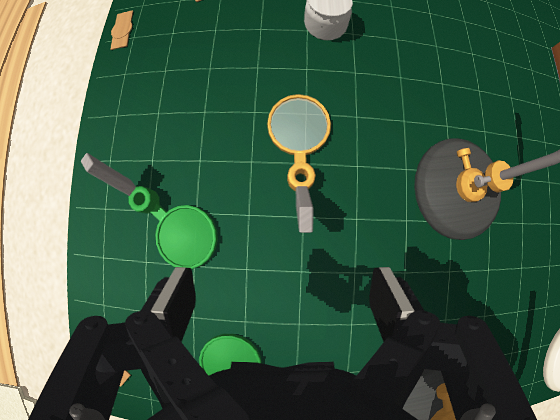

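The brass boss is at (301,176) and the handle top at (305,220). The gripper centre at column ~283 is about 15 mm off in y, so I correct sideways and then descend.

Request:
send_rows --targets '[{"x": 0,"y": 0.75,"z": 0,"ax": -0.15,"ay": 0,"az": -0.1,"gripper": -1},{"x": 0,"y": 0.75,"z": 0,"ax": -0.15,"ay": 0,"az": -0.1,"gripper": -1},{"x": 0,"y": 0,"z": 1.0,"ax": 0,"ay": 0,"az": 0,"gripper": -1},{"x": 0,"y": 0,"z": 1.5,"ax": 0,"ay": 0,"az": 0,"gripper": -1},{"x": 0,"y": 0,"z": 1.5,"ax": 0,"ay": 0,"az": 0,"gripper": -1}]'

```text
clock: 2.77
position: [504.2, 203.7, 106.1]
ee_rot: [0.978, 0.02, 0.21, -0.003]
contact_force: [0.7, 1.2, -0.4]
gripper_width: 85.1
grasp_force: 0.0
```

Run:
```python
from plan import *
arm.get_image('wrist')
s=arm.read_state(); print(s['position'],s['ee_rot'],s['contact_force'])
Q=toolR(.04,-np.radians(24)); G=np.array([526.3,203,53.2]); a=Q.apply([0,0,1])
rows([(G+a*19,Q,16)])
```

```text
[504.43339794 203.34708957 104.31297899] [ 0.97765461  0.02246497  0.20900646 -0.00175931] [ 1.48671427 -1.75261317 -1.40457712]
[{"x": -0.02, "y": 0.02, "z": 1.49, "ax": 0.0, "ay": 0.0, "az": 0.1, "gripper": -1}, {"x": -0.02, "y": 0.02, "z": 1.49, "ax": 0.1, "ay": -0.1, "az": 0.1, "gripper": -1}, {"x": -0.02, "y": 0.02, "z": 1.49, "ax": 0.0, "ay": 0.0, "az": 0.0, "gripper": -1}, {"x": -0.02, "y": 0.02, "z": 1.5, "ax": 0.1, "ay": 0.0, "az": 0.1, "gripper": -1}, {"x": -0.01, "y": 0.03, "z": 1.49, "ax": 0.0, "ay": 0.0, "az": 0.1, "gripper": -1}]
end [534.1 203.3  35.8] [ 0.978  0.019  0.208 -0.004] 5 rows
```

Request:
send_rows --targets '[{"x": 0,"y": 0,"z": 1.5,"ax": 0,"ay": 0,"az": 0.1,"gripper": -1},{"x": 0,"y": 0,"z": 1.5,"ax": 0.1,"ay": 0,"az": 0.1,"gripper": -1},{"x": 0,"y": 0,"z": 1.5,"ax": 0,"ay": 0,"az": 0,"gripper": -1},{"x": 0,"y": 0,"z": 1.3,"ax": 0,"ay": 0,"az": 0.1,"gripper": -1},{"x": 0,"y": 0,"z": 1.3,"ax": 0,"ay": 0,"az": 0,"gripper": -1}]'

```text
clock: 3.23
position: [536.0, 211.0, 56.0]
ee_rot: [0.979, 0.012, 0.202, 0.012]
contact_force: [0.6, -0.1, 0.3]
gripper_width: 85.3
grasp_force: 0.0
```

Request:
send_rows --targets '[{"x": 0,"y": 0,"z": 0,"ax": 0,"ay": 0,"az": 0,"gripper": -1},{"x": 0,"y": 0,"z": 0,"ax": 0,"ay": 0,"az": 0,"gripper": -1}]'

```text
clock: 3.4
position: [535.3, 212.1, 56.3]
ee_rot: [0.979, 0.014, 0.202, 0.012]
contact_force: [-1.0, -0.4, 0.6]
gripper_width: 85.5
grasp_force: 0.0
```

Run:
```python
from plan import *
s=arm.read_state(); print(s['position'],s['ee_rot'],s['contact_force'])
Q=toolR(.04,-np.radians(24)); G=np.array([526.3,203,53.2]); a=Q.apply([0,0,1])
rows([(G+a*19,Q,16)])
```

```text
[535.31908732 212.09847523  56.281391  ] [0.97920089 0.0140633  0.20206652 0.01170349] [-0.97216146 -0.35953125  0.64337228]
[{"x": -0.48, "y": 0.41, "z": 0.92, "ax": 0.9, "ay": 0.4, "az": -0.1, "gripper": -1}, {"x": -0.48, "y": 0.42, "z": 0.91, "ax": 1.0, "ay": 0.3, "az": -0.1, "gripper": -1}]
end [534.  203.3  35.9] [ 0.978  0.019  0.208 -0.004] 2 rows
```

Run:
```python
from plan import *
s=arm.read_state(); print(s['joints'].round(3),s['joint_vel'].round(3),s['joint_efforts'].round(1))
```

```text
[ 0.323  0.365 -0.897  2.05  -0.161 -0.75 ] [ 0.003 -0.021 -0.016  0.015  0.001 -0.009] [ -0.2 -29.4  11.   -0.6  -0.6   0. ]
```

j4 and j5 are at their limits, so a 24° forward tilt isn't possible here. I'll back off, make the tool more upright and log joint/pose pairs to fit the arm's geometry.

```bash
cat > log.py <<'E'
from plan import *
s=arm.read_state()
with open('states.jsonl','a') as f: f.write(json.dumps([s['joints'].tolist(),s['position'].tolist(),s['ee_rot'].tolist()])+'\n')
print(s['clock'],s['position'].round(1),s['joints'].round(3),s['contact_force'].round(1))
E
python3 log.py; echo '[[1.56859264,0.384679144,0.00790423842,-1.09886888e-05,-1.19399640,-0.258582076],[161.12804796,603.85184173,231.32470695],[0.991510623,-0.130025703,-6.66657040e-06,-1.17566165e-05]]'>>states.jsonl
python3 - <<'E'
from plan import *
s=arm.read_state(); p=s['position']
rows([(p+[-10,-9,75],toolR(.04,np.radians(-5)),30)])
E
```

```text
3.4 [535.3 212.1  56.3] [ 0.323  0.365 -0.897  2.05  -0.161 -0.75 ] [-1.  -0.4  0.6]
[{"x": 0.67, "y": 0.36, "z": -2.42, "ax": 0.6, "ay": -6.1, "az": -0.2, "gripper": -1}, {"x": 0.41, "y": 0.34, "z": -2.49, "ax": 0.6, "ay": -6.1, "az": -0.2, "gripper": -1}, {"x": 0.15, "y": 0.32, "z": -2.51, "ax": 0.6, "ay": -6.1, "az": -0.2, "gripper": -1}]
end [525.4 203.1 131.3] [ 0.999  0.02   0.043 -0.   ] 3 rows
```

Request:
send_rows --targets '[{"x": 0.6,"y": 0.2,"z": -2.5,"ax": 0.2,"ay": -2,"az": 0,"gripper": -1},{"x": 0.4,"y": 0.3,"z": -2.5,"ax": 0.6,"ay": -5,"az": -0.2,"gripper": -1},{"x": 0.2,"y": 0.3,"z": -2.5,"ax": 0.6,"ay": -6,"az": -0.2,"gripper": -1},{"x": 0.1,"y": 0.2,"z": -1.0,"ax": 0.4,"ay": -5,"az": -0.2,"gripper": -1}]'

```text
clock: 3.73
position: [582.7, 202.5, 100.8]
ee_rot: [0.977, 0.008, 0.213, 0.028]
contact_force: [1.5, 0.3, 0.5]
gripper_width: 85.5
grasp_force: 0.0
```

```bash
python3 log.py
```

```text
3.7333 [582.7 202.5 100.8] [ 0.525  0.346 -0.8    1.308 -0.266 -0.192] [1.5 0.3 0.5]
```

Request:
send_rows --targets '[{"x": 2,"y": 0,"z": -3,"ax": 0,"ay": -6,"az": 0,"gripper": -1},{"x": 2,"y": 0,"z": -3,"ax": 0,"ay": -6,"az": 0,"gripper": -1}]'

```text
clock: 3.9
position: [613.7, 186.3, 133.9]
ee_rot: [0.975, -0.003, 0.215, 0.049]
contact_force: [3.0, -1.4, 0.8]
gripper_width: 85.5
grasp_force: 0.0
```

```bash
python3 log.py
```

```text
3.9 [613.7 186.3 133.9] [ 0.592  0.348 -0.664  0.941 -0.401  0.122] [ 3.  -1.4  0.8]
```

Request:
send_rows --targets '[{"x": -2,"y": 0,"z": 3,"ax": 0,"ay": 6,"az": 0,"gripper": -1},{"x": -2,"y": 0,"z": 3,"ax": 0,"ay": 6,"az": 0,"gripper": -1},{"x": 0,"y": 0,"z": 0,"ax": 0,"ay": 0,"az": 0,"gripper": -1}]'

```text
clock: 4.15
position: [637.5, 178.7, 136.7]
ee_rot: [0.965, -0.007, 0.254, 0.064]
contact_force: [0.2, -2.0, -0.8]
gripper_width: 85.6
grasp_force: 0.0
```

```bash
python3 log.py
cat > kin.py <<'E'
from plan import *
from scipy.optimize import least_squares
def fk(k,j):
    yaw0,bx,by,h,a,L2,e,L3,Lt=k
    Ry=lambda t:R.from_euler('y',t)
    r=R.from_euler('z',j[0]+yaw0); p=np.array([bx,by,h])+r.apply([a,0,0])
    r=r*Ry(j[1]); p=p+r.apply([0,0,L2])
    r=r*Ry(-j[2]); p=p+r.apply([L3,0,e])
    r=r*R.from_euler('x',j[3])*Ry(-j[4]); p=p+r.apply([Lt,0,0])
    return p, r*R.from_euler('x',j[5])*OFF
OFF=R.from_euler('y',np.pi/2)
D=[json.loads(l) for l in open('states.jsonl')]
if __name__=='__main__':
    def f(k,sg=1):
        o=[]
        for j,p,q in D:
            P,Q=fk(k,j); o+=list(P-p)
            o+=list(200*(Q.apply([0,0,1])-R.from_quat(q).apply([0,0,1])))
        return np.r_[o,.002*(np.array(k)-K0)/S]
    K0=np.array([-.26,0,0,250,0,400,0,400,250]);S=np.array([.1,1,1,30,20,60,30,60,30])
    r=least_squares(f,K0,x_scale=S); print(r.x.round(2),np.abs(r.fun).max(),r.cost); json.dump(r.x.tolist(),open('k.json','w'))
    for j,p,q in D: print((fk(r.x,j)[0]-p).round(1),(fk(r.x,j)[1].inv()*R.from_quat(q)).as_rotvec().round(3))
E
python3 kin.py
```

```text
4.15 [637.5 178.7 136.7] [ 0.487  0.358 -0.714  1.325 -0.359 -0.166] [ 0.2 -2.  -0.8]
[-1.77000e+00  4.16880e+02  5.29500e+02  6.19906e+03  2.28562e+03
 -6.63305e+03  4.23320e+02 -2.17600e+02  2.80710e+02] 66.47738042992454 12591.973047015515
[-34.  -35.9  24.2] [0.282 0.282 0.456]
[ 10.7 -24.6  12.4] [-0.    -0.    -2.823]
[ 37.8 -51.4 -23. ] [0.144 0.144 0.861]
[ 19.2  54.  -14.8] [0.041 0.041 1.01 ]
[-33.7  57.9   1.2] [0.106 0.106 0.841]
```

```bash
cat > kin.py <<'E'
from plan import *
from scipy.optimize import least_squares
import itertools
def fk(k,j,s4=1,s6=1):
    yaw0,yl,h,a,L2,e,L3,Lt,off=k
    Ry=lambda t:R.from_euler('y',t)
    r=R.from_euler('z',j[0]+yaw0); p=np.array([0,0,h])+r.apply([a,yl,0])
    r=r*Ry(j[1]); p=p+r.apply([0,0,L2])
    r=r*Ry(-j[2]); p=p+r.apply([L3,0,e])
    r=r*R.from_euler('x',s4*j[3])*Ry(-j[4]); p=p+r.apply([Lt,0,0])
    return p, r*R.from_euler('x',s6*j[5]+off)*OFF
OFF=R.from_euler('y',np.pi/2)
D=[json.loads(l) for l in open('states.jsonl')]
if __name__=='__main__':
    best=None
    for s4,s6,y0,o0 in itertools.product([1,-1],[1,-1],[-.26,0],[0,1.57,3.14,-1.57]):
        K0=np.array([y0,0,250,0,400,0,400,250,o0]);S=np.array([.1,10,30,20,60,30,60,30,.3])
        def f(k):
            o=[]
            for j,p,q in D:
                P,Q=fk(k,j,s4,s6); o+=list(P-p)
                o+=list(200*(Q.as_matrix()-R.from_quat(q).as_matrix()).ravel())
            return np.r_[o,.02*(np.array(k)-K0)/S]
        r=least_squares(f,K0,x_scale=S)
        if best is None or r.cost<best[0]: best=(r.cost,r.x,s4,s6,y0,o0); 
    c,x,s4,s6,*_=best
    print(best); json.dump([x.tolist(),s4,s6],open('k.json','w'))
    for j,p,q in D: print((fk(x,j,s4,s6)[0]-p).round(1),(fk(x,j,s4,s6)[1].inv()*R.from_quat(q)).as_rotvec().round(3))
E
python3 kin.py
```

```text
(np.float64(14808.585836034603), array([-2.62607846e-02, -6.05808984e+01,  3.95307261e+02,  3.73458596e+02,
        2.59782796e+01,  8.54772695e+01,  2.10577184e+02,  1.81337545e+02,
       -1.59490860e+00]), -1, -1, 0, -1.57)
[  59.2 -120.7   22.2] [0.01  0.001 0.   ]
[-83.2   4.6   8.7] [-0.    -0.    -0.002]
[ 1.8 -5.3 -2.4] [0.011 0.002 0.   ]
[-27.5  46.5 -11. ] [0.011 0.003 0.   ]
[-22.3 -10.  -17.5] [0.013 0.003 0.001]
```

```bash
cat > kin.py <<'E'
from plan import *
from scipy.optimize import least_squares
Ry=lambda t:R.from_euler('y',t)
OFF=R.from_euler('x',-np.pi/2)*R.from_euler('y',np.pi/2)
def fk(k,j):
    bx,by,h,a,L2,e,L3,Lt=k
    r=R.from_euler('z',j[0]); p=np.array([bx,by,h])+r.apply([a,0,0])
    r=r*Ry(j[1]); p=p+r.apply([0,0,L2])
    r=r*Ry(-j[2]); p=p+r.apply([L3,0,e])
    r=r*R.from_euler('x',-j[3])*Ry(-j[4]); p=p+r.apply([Lt,0,0])
    return p, r*R.from_euler('x',-j[5])*OFF
def ik(k,p,q,j0):
    lo=np.array([-3.14,-1.21,-1.07,-3.16,-2.99,-3.1]);hi=np.array([3.14,2.06,1.41,2.05,-.16,3.1])
    f=lambda j:(lambda F:np.r_[F[0]-p,300*(F[1].inv()*q).as_rotvec()])(fk(k,j))
    r=least_squares(f,np.clip(j0,lo+.01,hi-.01),bounds=(lo,hi)); return r.x,f(r.x)
if __name__=='__main__':
    D=[json.loads(l) for l in open('states.jsonl')]
    K0=np.array([0,0,250,0,400,0,400,250.]);S=np.array([100,50,60,50,100,50,100,50])
    f=lambda k:np.r_[np.ravel([fk(k,j)[0]-p for j,p,q in D]),.05*(k-K0)/S]
    r=least_squares(f,K0,x_scale=S);print(r.x.round(1),r.cost);json.dump(r.x.tolist(),open('k.json','w'))
    for j,p,q in D: print((fk(r.x,j)[0]-p).round(1),(fk(r.x,j)[1].inv()*R.from_quat(q)).as_rotvec().round(3))
E
python3 kin.py
```

```text
[ 162.6  191.4 -531.8 -680.3 1829.9  -24.3  442.8  746.2] 907.5516546885699
[ 2.2 -7.   7.1] [ 0. -0. -0.]
[ 2.4 -3.3  1.2] [ 0. -0. -0.]
[-21.6   1.1  -2.3] [ 0. -0. -0.]
[-7.  20.3 -7.2] [ 0.  0. -0.]
[ 24.1 -11.1   1.1] [ 0. -0. -0.]
```

```bash
python3 - <<'E'
s=open('kin.py').read()
s=s.replace("bx,by,h,a,L2,e,L3,Lt=k","yl,h,a,L2,e,L3,Lt,w=k").replace("np.array([bx,by,h])+r.apply([a,0,0])","np.array([0,0,h])+r.apply([a,yl,0])").replace("r.apply([Lt,0,0])","r.apply([Lt,0,w])")
s=s.replace("K0=np.array([0,0,250,0,400,0,400,250.]);S=np.array([100,50,60,50,100,50,100,50])","K0=np.array([-160,250,0,400,0,400,250.,0]);S=np.array([100,60,50,100,50,100,50,20])")
open('kin.py','w').write(s)
E
python3 kin.py; cat states.jsonl
```

```text
[ -129.5 -3167.9 -1276.2  4020.3   247.4    99.    534.1   183.6] 6040.038906861065
[  0.8 -79.6 -31.1] [ 0. -0. -0.]
[-30.3  -5.  -13.2] [ 0. -0. -0.]
[-20.3  15.   14.6] [ 0. -0. -0.]
[ 4.  34.9 34.9] [ 0.  0. -0.]
[16.9  3.9 -5.1] [ 0. -0. -0.]
[[0.322756857282065, 0.3646790378673844, -0.8973889905904199, 2.0495604262543177, -0.16064319053562087, -0.7504370295148601], [535.3190873230525, 212.09847523180733, 56.28139099617311], [0.9792008856530473, 0.014063297283261856, 0.2020665173150639, 0.011703494605083109]]
[[1.56859264,0.384679144,0.00790423842,-1.09886888e-05,-1.19399640,-0.258582076],[161.12804796,603.85184173,231.32470695],[0.991510623,-0.130025703,-6.66657040e-06,-1.17566165e-05]]
[[0.5253504367323911, 0.3464181532307928, -0.8003687193476821, 1.3079768090961048, -0.265710854341094, -0.19203485554209815], [582.6616325167885, 202.5171348606461, 100.8095445647286], [0.9765797929554527, 0.007503886844688126, 0.21319467230914022, 0.027993416588643915]]
[[0.5921460311559288, 0.34793683074746423, -0.663879437085766, 0.9412055490796315, -0.40057980676686544, 0.12235612167931915], [613.7105050910505, 186.34017302408742, 133.88803536968737], [0.9753024958980432, -0.0029693032891727165, 0.21526094112845753, 0.04938574650154972]]
[[0.4869976042365002, 0.35794027362308756, -0.7136250761598599, 1.3250298268591145, -0.3592959387090204, -0.16639114907465363], [637.4820591507772, 178.68981345299002, 136.7135945153096], [0.9650790272443662, -0.006713886122132778, 0.2539486946286072, 0.0639332104827636]]
```

Run:
```python
from plan import *
D=[json.loads(l) for l in open('states.jsonl')]
Ry=lambda t:R.from_euler('y',t)
A=[];b=[]
names=['bx','by','h','a','yl','L2x','L2y','L2z','L3x','L3y','L3z','w4y','w4z','Lt','w5z']
for j,p,q in D:
    r1=R.from_euler('z',j[0]);r2=r1*Ry(j[1]);r3=r2*Ry(-j[2]);r4=r3*R.from_euler('x',-j[3]);r5=r4*Ry(-j[4])
    m=[np.eye(3),r1.as_matrix()[:,:2],r2.as_matrix(),r3.as_matrix(),r4.as_matrix()[:,1:],r5.as_matrix()[:,[0,2]]]
    A.append(np.hstack(m));b.append(p)
A=np.vstack(A);b=np.hstack(b)
for keep,pr in ((['bx','by','h','L2z','L3x','L3z','Lt'],None),(['bx','h','a','L2z','L3x','Lt'],None),(['bx','by','h','a','yl','L2z','L3x','L3z','Lt'],None),(names,None)):
    i=[names.index(n) for n in keep]; k0=np.array([{'h':300,'L2z':400,'L3x':400,'Lt':200}.get(n,0) for n in keep],float)
    lam=.003; AA=np.vstack([A[:,i],lam*np.eye(len(i))]); x=k0+np.linalg.lstsq(AA,np.r_[b-A[:,i]@k0,0*k0],rcond=None)[0]
    print(dict(zip(keep,x.round(0))),'res',np.abs(A[:,i]@x-b).max().round(1))
```

```text
{'bx': np.float64(159.0), 'by': np.float64(175.0), 'h': np.float64(1092.0), 'L2z': np.float64(86.0), 'L3x': np.float64(448.0), 'L3z': np.float64(-79.0), 'Lt': np.float64(701.0)} res 31.9
{'bx': np.float64(146.0), 'h': np.float64(-418.0), 'a': np.float64(-89.0), 'L2z': np.float64(1052.0), 'L3x': np.float64(319.0), 'Lt': np.float64(198.0)} res 94.0
{'bx': np.float64(100.0), 'by': np.float64(241.0), 'h': np.float64(-359.0), 'a': np.float64(-608.0), 'yl': np.float64(-64.0), 'L2z': np.float64(1594.0), 'L3x': np.float64(383.0), 'L3z': np.float64(37.0), 'Lt': np.float64(781.0)} res 21.8
{'bx': np.float64(2.0), 'by': np.float64(1.0), 'h': np.float64(219.0), 'a': np.float64(-14.0), 'yl': np.float64(1.0), 'L2x': np.float64(12.0), 'L2y': np.float64(1.0), 'L2z': np.float64(502.0), 'L3x': np.float64(428.0), 'L3y': np.float64(1.0), 'L3z': np.float64(23.0), 'w4y': np.float64(-160.0), 'w4z': np.float64(-23.0), 'Lt': np.float64(291.0), 'w5z': np.float64(20.0)} res 0.1
```

```bash
python3 - <<'E'
s=open('kin.py').read()
s=s.replace("yl,h,a,L2,e,L3,Lt,w=k","h,a,L2,e,L3,Lt,w=k").replace("r.apply([a,yl,0])","r.apply([a,0,0])").replace("r.apply([Lt,0,w])","r.apply([Lt,w,0])")
s=s.replace("K0=np.array([-160,250,0,400,0,400,250.,0]);S=np.array([100,60,50,100,50,100,50,20])","K0=np.array([220,0,500,20,430,290.,-160]);S=np.array([60,30,100,30,100,50,20])").replace(".05*(k-K0)/S",".01*(k-K0)/S")
open('kin.py','w').write(s)
E
python3 kin.py
cat > chk.py <<'E'
from kin import *
from fit import rodT
k=np.array(json.load(open('k.json')))
P=[559,40.8,.235,.045,.01]; rr,rt=rodT(P)
def magpose(s): # s: 0 end of arm .. pose of mag on rod; s>0 beyond end, path param mm from the free end (negative inwards)
    L=65;arc=55*np.pi/3
    if s>=-L: t=L+s; o=[27.5+t*np.cos(np.pi/6),0,182.63+t*.5];th=np.pi/3
    elif s>=-L-arc: th=np.pi/3-(-s-L)/55; o=[55-55*np.cos(th),0,135+55*np.sin(th)]
    else: th=0;o=[0,0,135-(-s-L-arc)]
    return rr.apply(o)+rt, rr*Ry(th)
def tool(mp,mr,delta,depth=19): # delta deg
    tr=mr*Ry(np.radians(-24+delta))*R.from_euler('x',np.pi)
    return mp+mr.apply([-33.4,0,53.2])+tr.apply([0,0,depth]),tr
if __name__=='__main__':
  for dl in (0,5,10,15,20,25):
    j=np.array([.4,.36,-.7,.3,-.6,0]); out=[]
    p,q=tool(np.array([560,204.4,0]),R.from_euler('z',.04),dl)
    for j0 in ([.2,.4,-.7,0,-.8,-1.2],[.6,.4,-.7,.5,-.4,-1]):
        jj,e=ik(k,p,q,j0); print('d',dl,'grasp',jj.round(2),'err',np.abs(e).max().round(1))
    j=[.0,.8,-.2,0,-2,-1.2]
    for s in (40,8,-30,-65,-95,-122,-182.):
        jj,e=ik(k,*tool(*magpose(s),dl),j); j=jj
        print('   s',s,jj.round(2),'err',np.abs(e).max().round(1))
E
python3 chk.py
```

```text
[ 160.6    0.   564.9   -0.   421.8  297.7 -159.8] 9.380841310892422e-05
[-0. -0.  0.] [ 0. -0. -0.]
[-0. -0.  0.] [ 0. -0. -0.]
[ 0.  0. -0.] [ 0. -0. -0.]
[ 0.  0. -0.] [ 0.  0. -0.]
[-0. -0. -0.] [ 0. -0. -0.]
d 0 grasp [ 0.31  0.39 -0.89  2.05 -0.16 -0.74] err 12.6
d 0 grasp [ 0.31  0.39 -0.89  2.05 -0.16 -0.74] err 12.6
   s 40 [ 0.29  0.89  0.92 -0.09 -2.23  1.5 ] err 0.0
   s 8 [ 0.29  0.82  0.74 -0.08 -2.12  1.51] err 0.0
   s -30 [ 0.29  0.76  0.57 -0.08 -2.02  1.51] err 0.0
   s -65 [ 0.3   0.71  0.43 -0.08 -1.93  1.52] err 0.0
   s -95 [ 0.32  0.35 -0.09 -0.06 -1.22  1.51] err 0.0
   s -122 [ 0.36  0.14 -0.58  0.02 -0.46  1.43] err 0.0
   s -182.0 [ 0.37  0.22 -0.68  0.04 -0.26  1.39] err 0.0
d 5 grasp [ 0.48  0.39 -0.89  1.46 -0.16 -0.32] err 9.2
d 5 grasp [ 0.48  0.39 -0.89  1.46 -0.16 -0.32] err 9.2
   s 40 [ 0.29  0.95  1.   -0.1  -2.35  1.49] err 0.0
   s 8 [ 0.29  0.87  0.81 -0.09 -2.23  1.5 ] err 0.0
   s -30 [ 0.29  0.8   0.62 -0.09 -2.11  1.51] err 0.0
   s -65 [ 0.3   0.75  0.48 -0.08 -2.02  1.52] err 0.0
   s -95 [ 0.31  0.4  -0.03 -0.06 -1.32  1.52] err 0.0
   
[... 1410 characters left out ...]
0.6  -0.1  -2.28  1.51] err 0.0
   s -95 [ 0.31  0.53  0.13 -0.07 -1.61  1.52] err 0.0
   s -122 [ 0.33  0.26 -0.32 -0.05 -0.94  1.5 ] err 0.0
   s -182.0 [ 0.34  0.33 -0.4  -0.05 -0.78  1.5 ] err 0.0
d 25 grasp [ 0.65  0.51 -0.36 -0.02 -0.72  0.97] err 0.0
d 25 grasp [ 0.65  0.51 -0.36 -0.02 -0.72  0.97] err 0.0
   s 40 [ 0.29  1.17  1.35 -0.21 -2.82  1.39] err 0.0
   s 8 [ 0.29  1.06  1.04 -0.14 -2.62  1.46] err 0.0
   s -30 [ 0.29  0.98  0.8  -0.12 -2.47  1.49] err 0.0
   s -65 [ 0.3   0.92  0.64 -0.11 -2.36  1.5 ] err 0.0
   s -95 [ 0.31  0.57  0.18 -0.08 -1.7   1.52] err 0.0
   s -122 [ 0.33  0.3  -0.26 -0.06 -1.04  1.51] err 0.0
   s -182.0 [ 0.33  0.36 -0.34 -0.06 -0.89  1.51] err 0.0
```

```bash
cat > rp.py <<'E'
from chk import *
import sys
def rows(way,g=-1,step=38,ang=6.5,start=None,jstep=.13):
    s=arm.read_state(); j=s['joints']
    p,q=start if start else (np.array(s['position']),R.from_quat(s['ee_rot']))
    out=[]
    for w in way:
        tp,tq=w[0],w[1]; st=w[2] if len(w)>2 else step
        n=int(max(1,np.ceil(np.linalg.norm(tp-p)/st),np.ceil((q.inv()*tq).magnitude()*57.3/ang)))
        p0,q0=p.copy(),q; dv=(q0.inv()*tq).as_rotvec()
        while 1:
            jj=j;mx=0;er=0
            for t in np.arange(1,n+1)/n:
                jn,e=ik(k,p0+(tp-p0)*t,q0*R.from_rotvec(dv*t),jj); mx=max(mx,np.abs(jn-jj).max());er=max(er,np.abs(e).max());jj=jn
            if mx<jstep or n>60: break
            n=int(n*max(1.1,min(mx/jstep,2)))+1
        j=jj
        for i in range(1,n+1):
            gp=p0+(tp-p0)*i/n; gq=q0*R.from_rotvec(dv*i/n)
            sh=np.round(q.inv().apply(gp-p)/10,2); rv=np.round(np.degrees((q.inv()*gq).as_rotvec()),1)
            p=p+q.apply(sh*10); q=q*R.from_rotvec(np.radians(rv))
            out.append(dict(zip(['x','y','z','ax','ay','az'],(np.r_[sh,rv]+0.).tolist()))|{'gripper':g})
        print('leg n',n,'maxdj',round(mx,3),'err',round(er,2),'joints',jj.round(2))
    for i in range(0,len(out),5): print(json.dumps(out[i:i+5]))
    print('end',p.round(1),q.as_quat().round(3))
    return p,q
E
python3 - <<'E'
from rp import *
m=arm.camera_model('wrist'); i,d=arm.get_image('wrist'); P=pts('wrist',d,m)
hsv=cv2.cvtColor(i,cv2.COLOR_RGB2HSV).astype(int)
n=(abs(P[...,0]-560)<70)&(abs(P[...,1]-205)<50)
bo=n&(hsv[...,0]>12)&(hsv[...,0]<28)&(hsv[...,1]>110)&(P[...,2]>19)&(P[...,2]<28)
print('boss',bo.sum(),P[bo].min(0).round(1) if bo.any() else'')
# check from top cam
i,d=arm.get_image('top');P=pts('top',d);h=(abs(P[...,0]-530)<40)&(abs(P[...,1]-203)<20)&(P[...,2]>40)&(P[...,2]<90);print(h.sum(),P[h].mean(0).round(1))
s=arm.read_state();print(s['position'])
p,q=tool(np.array([560,204.4,0]),R.from_euler('z',.04),18); a=q.apply([0,0,1]); print(p,a)
rows([(p-a*100,q)])
E
```

```text
boss 293 [554.6 192.4  19. ]
58 [524.5 201.9  63.8]
[637.07155902 177.13899531 136.2854165 ]
[528.61116862 203.14377669  34.30408399] [ 0.10444485  0.00418002 -0.9945219 ]
leg n 16 maxdj 0.127 err 0.0 joints [ 0.7   0.32 -0.4   0.09 -0.77  0.85]
[{"x": -0.65, "y": -0.12, "z": -0.37, "ax": 0.5, "ay": -1.4, "az": -0.2, "gripper": -1}, {"x": -0.67, "y": -0.13, "z": -0.35, "ax": 0.5, "ay": -1.5, "az": -0.2, "gripper": -1}, {"x": -0.67, "y": -0.13, "z": -0.33, "ax": 0.5, "ay": -1.4, "az": -0.1, "gripper": -1}, {"x": -0.67, "y": -0.14, "z": -0.32, "ax": 0.5, "ay": -1.5, "az": -0.2, "gripper": -1}, {"x": -0.69, "y": -0.14, "z": -0.29, "ax": 0.5, "ay": -1.4, "az": -0.2, "gripper": -1}]
[{"x": -0.69, "y": -0.15, "z": -0.28, "ax": 0.5, "ay": -1.5, "az": -0.2, "gripper": -1}, {"x": -0.7, "y": -0.15, "z": -0.26, "ax": 0.5, "ay": -1.4, "az": -0.2, "gripper": -1}, {"x": -0.71, "y": -0.16, "z": -0.24, "ax": 0.6, "ay": -1.5, "az": -0.2, "gripper": -1}, {"x": -0.71, "y": -0.16, "z": -0.22, "ax": 0.5, "ay": -1.4, "az": -0.1, "gripper": -1}, {"x": -0.71, "y": -0.17, "z": -0.2, "ax": 0.5, "ay": -1.5, "az": -0.2, "gripper": -1}]
[{"x": -0.72, "y": -0.17, "z": -0.18, "ax": 0.5, "ay": -1.4, "az": -0.2, "gripper": -1}, {"x": -0.72, "y": -0.17, "z": -0.16, "ax": 0.5, "ay": -1.5, "az": -0.2, "gripper": -1}, {"x": -0.73, "y": -0.18, "z": -0.14, "ax": 0.5, "ay": -1.4, "az": -0.2, "gripper": -1}, {"x": -0.73, "y": -0.18, "z": -0.12, "ax": 0.5, "ay": -1.4, "az": -0.1, "gripper": -1}, {"x": -0.73, "y": -0.18, "z": -0.1, "ax": 0.5, "ay": -1.5, "az": -0.2, "gripper": -1}]
[{"x": -0.73, "y": -0.19, "z": -0.09, "ax": 0.5, "ay": -1.4, "az": -0.2, "gripper": -1}]
end [518.2 202.8 133.8] [ 0.998  0.02   0.053 -0.001]
```

Request:
send_rows --targets '[{"x": -0.65,"y": -0.12,"z": -0.37,"ax": 0.5,"ay": -1.4,"az": -0.2,"gripper": -1},{"x": -0.67,"y": -0.13,"z": -0.35,"ax": 0.5,"ay": -1.5,"az": -0.2,"gripper": -1},{"x": -0.67,"y": -0.13,"z": -0.33,"ax": 0.5,"ay": -1.4,"az": -0.1,"gripper": -1},{"x": -0.67,"y": -0.14,"z": -0.32,"ax": 0.5,"ay": -1.5,"az": -0.2,"gripper": -1},{"x": -0.69,"y": -0.14,"z": -0.29,"ax": 0.5,"ay": -1.4,"az": -0.2,"gripper": -1}]'

```text
clock: 4.67
position: [598.9, 186.7, 135.0]
ee_rot: [0.981, 0.0, 0.19, 0.043]
contact_force: [0.4, 0.6, 0.1]
gripper_width: 85.5
grasp_force: 0.0
```

Request:
send_rows --targets '[{"x": -0.69,"y": -0.15,"z": -0.28,"ax": 0.5,"ay": -1.5,"az": -0.2,"gripper": -1},{"x": -0.7,"y": -0.15,"z": -0.26,"ax": 0.5,"ay": -1.4,"az": -0.2,"gripper": -1},{"x": -0.71,"y": -0.16,"z": -0.24,"ax": 0.6,"ay": -1.5,"az": -0.2,"gripper": -1},{"x": -0.71,"y": -0.16,"z": -0.22,"ax": 0.5,"ay": -1.4,"az": -0.1,"gripper": -1},{"x": -0.71,"y": -0.17,"z": -0.2,"ax": 0.5,"ay": -1.5,"az": -0.2,"gripper": -1}]'

```text
clock: 5.08
position: [561.3, 195.2, 134.1]
ee_rot: [0.992, 0.01, 0.127, 0.021]
contact_force: [0.4, 0.8, 0.9]
gripper_width: 85.9
grasp_force: 0.0
```

Request:
send_rows --targets '[{"x": -0.72,"y": -0.17,"z": -0.18,"ax": 0.5,"ay": -1.4,"az": -0.2,"gripper": -1},{"x": -0.72,"y": -0.17,"z": -0.16,"ax": 0.5,"ay": -1.5,"az": -0.2,"gripper": -1},{"x": -0.73,"y": -0.18,"z": -0.14,"ax": 0.5,"ay": -1.4,"az": -0.2,"gripper": -1},{"x": -0.73,"y": -0.18,"z": -0.12,"ax": 0.5,"ay": -1.4,"az": -0.1,"gripper": -1},{"x": -0.73,"y": -0.18,"z": -0.1,"ax": 0.5,"ay": -1.5,"az": -0.2,"gripper": -1}]'

```text
clock: 5.5
position: [524.0, 203.4, 133.2]
ee_rot: [0.998, 0.019, 0.064, 0.001]
contact_force: [0.7, -0.4, -0.1]
gripper_width: 85.3
grasp_force: 0.0
```

Request:
send_rows --targets '[{"x": -0.73,"y": -0.19,"z": -0.09,"ax": 0.5,"ay": -1.4,"az": -0.2,"gripper": -1},{"x": 0,"y": 0,"z": 0,"ax": 0,"ay": 0,"az": 0,"gripper": -1},{"x": 0,"y": 0,"z": 0,"ax": 0,"ay": 0,"az": 0,"gripper": -1}]'

```text
clock: 5.75
position: [518.1, 204.7, 133.6]
ee_rot: [0.998, 0.021, 0.053, -0.002]
contact_force: [0.3, 0.6, 0.1]
gripper_width: 85.8
grasp_force: 0.0
```

Run:
```python
from rp import *
s=arm.read_state();print(s['clock'],s['position'],s['joints'].round(2))
p,q=tool(np.array([560,204.4,0]),R.from_euler('z',.04),18); a=q.apply([0,0,1]); print(p-a*100,R.from_quat(s['ee_rot']).inv().__mul__(q).as_rotvec())
rows([(p-a*70,q,20),(p,q,15)])
```

```text
5.75 [518.11825021 204.65677895 133.5709465 ] [ 0.7   0.32 -0.4   0.09 -0.77  0.85]
[518.16668345 202.72577432 133.75627352] [-0.00240078 -0.00163283  0.00153012]
leg n 2 maxdj 0.034 err 0.0 joints [ 0.69  0.36 -0.43  0.1  -0.7   0.84]
leg n 5 maxdj 0.034 err 0.0 joints [ 0.69  0.47 -0.49  0.12 -0.53  0.82]
[{"x": 0.0, "y": 0.1, "z": 1.49, "ax": -0.1, "ay": 0.0, "az": 0.0, "gripper": -1}, {"x": -0.01, "y": 0.1, "z": 1.49, "ax": 0.0, "ay": -0.1, "az": 0.1, "gripper": -1}, {"x": 0.0, "y": 0.0, "z": 1.4, "ax": 0.0, "ay": 0.0, "az": 0.0, "gripper": -1}, {"x": 0.0, "y": 0.0, "z": 1.4, "ax": 0.0, "ay": 0.0, "az": 0.0, "gripper": -1}, {"x": 0.0, "y": 0.0, "z": 1.4, "ax": 0.0, "ay": 0.0, "az": 0.0, "gripper": -1}]
[{"x": 0.0, "y": 0.0, "z": 1.4, "ax": 0.0, "ay": 0.0, "az": 0.0, "gripper": -1}, {"x": 0.0, "y": 0.0, "z": 1.4, "ax": 0.0, "ay": 0.0, "az": 0.0, "gripper": -1}]
end [528.6 203.2  34.3] [ 0.998  0.02   0.052 -0.001]
```

Tracking is accurate now. I descend and grip.

Request:
send_rows --targets '[{"x": 0.0,"y": 0.1,"z": 1.5,"ax": -0.1,"ay": 0.0,"az": 0.0,"gripper": -1},{"x": 0,"y": 0.1,"z": 1.5,"ax": 0.0,"ay": -0.1,"az": 0.1,"gripper": -1},{"x": 0.0,"y": 0.0,"z": 1.4,"ax": 0.0,"ay": 0.0,"az": 0.0,"gripper": -1},{"x": 0.0,"y": 0.0,"z": 1.4,"ax": 0.0,"ay": 0.0,"az": 0.0,"gripper": -1},{"x": 0.0,"y": 0.0,"z": 1.4,"ax": 0.0,"ay": 0.0,"az": 0.0,"gripper": -1}]'

```text
clock: 6.17
position: [526.1, 202.1, 61.2]
ee_rot: [0.998, 0.02, 0.052, -0.001]
contact_force: [-0.4, 1.0, -0.7]
gripper_width: 85.4
grasp_force: 0.0
```

Request:
send_rows --targets '[{"x": 0.0,"y": 0.0,"z": 1.4,"ax": 0.0,"ay": 0.0,"az": 0.0,"gripper": -1},{"x": 0.0,"y": 0.0,"z": 1.4,"ax": 0.0,"ay": 0.0,"az": 0.0,"gripper": -1},{"x": 0,"y": 0,"z": 0,"ax": 0,"ay": 0,"az": 0,"gripper": -1},{"x": 0,"y": 0,"z": 0,"ax": 0,"ay": 0,"az": 0,"gripper": -1}]'

```text
clock: 6.5
position: [528.9, 201.7, 33.5]
ee_rot: [0.998, 0.02, 0.052, 0.0]
contact_force: [0.5, 0.5, 0.2]
gripper_width: 85.4
grasp_force: 0.0
```

Request:
send_rows --targets '[{"x": 0,"y": 0,"z": 0,"ax": 0,"ay": 0,"az": 0,"gripper": 0.4},{"x": 0,"y": 0,"z": 0,"ax": 0,"ay": 0,"az": 0,"gripper": 0.5},{"x": 0,"y": 0,"z": 0,"ax": 0,"ay": 0,"az": 0,"gripper": 0.6},{"x": 0,"y": 0,"z": 0,"ax": 0,"ay": 0,"az": 0,"gripper": 0.7},{"x": 0,"y": 0,"z": 0,"ax": 0,"ay": 0,"az": 0,"gripper": 1}]'

```text
clock: 6.92
position: [529.9, 202.1, 34.7]
ee_rot: [0.998, 0.019, 0.053, -0.001]
contact_force: [-0.2, -0.1, -0.5]
gripper_width: 25.3
grasp_force: 0.0
```

Request:
send_rows --targets '[{"x": 0,"y": 0,"z": 0,"ax": 0,"ay": 0,"az": 0,"gripper": 1},{"x": 0,"y": 0,"z": 0,"ax": 0,"ay": 0,"az": 0,"gripper": 1},{"x": 0,"y": 0,"z": 0,"ax": 0,"ay": 0,"az": 0,"gripper": 1},{"x": 0,"y": 0,"z": 0,"ax": 0,"ay": 0,"az": 0,"gripper": 1},{"x": 0,"y": 0,"z": 0,"ax": 0,"ay": 0,"az": 0,"gripper": 1}]'

```text
clock: 7.33
position: [529.9, 202.0, 34.6]
ee_rot: [0.998, 0.02, 0.053, -0.0]
contact_force: [-1.4, -0.2, 3.2]
gripper_width: 9.2
grasp_force: 59.2
```

Run:
```python
from rp import *
s=arm.read_state();print(s['clock'],s['position'],s['ee_rot'],s['contact_force'],s['wrist_torque'],s['gripper_width'])
json.dump([s['position'].tolist(),s['ee_rot'].tolist()],open('grasp.json','w'))
# lift to z+~260 staying at this y, clear of stand; then rotate to arm attitude
p0=s['position'];q0=R.from_quat(s['ee_rot'])
p,q=tool(*magpose(45),18); p=p+[0,0,0]
print('pre',p)
via=p0+[40,0,240]
rows([(p0+[0,0,60],q0,25),(via,q0),(p,q)],g=1)
```

```text
7.3333 [529.93793638 202.04868651  34.55375026] [ 9.98408349e-01  1.95253411e-02  5.29094762e-02 -3.42298703e-04] [-1.39205543 -0.22044502  3.2265711 ] [-0.06569585  0.31003871 -0.06435257] 9.212171120953153
pre [697.24184507  61.90418616 280.34398516]
leg n 3 maxdj 0.05 err 0.0 joints [ 0.68  0.38 -0.43  0.1  -0.68  0.85]
leg n 5 maxdj 0.095 err 0.0 joints [ 0.64  0.27 -0.08  0.07 -1.14  0.95]
leg n 18 maxdj 0.123 err 0.0 joints [ 0.29  1.12  1.28 -0.15 -2.68  1.44]
[{"x": 0.21, "y": 0.0, "z": -1.99, "ax": 0.0, "ay": 0.0, "az": 0.0, "gripper": 1}, {"x": 0.21, "y": 0.01, "z": -1.99, "ax": 0.0, "ay": 0.0, "az": 0.0, "gripper": 1}, {"x": 0.21, "y": 0.0, "z": -1.99, "ax": 0.0, "ay": 0.0, "az": 0.0, "gripper": 1}, {"x": 1.18, "y": 0.04, "z": -3.49, "ax": 0.0, "ay": 0.0, "az": 0.0, "gripper": 1}, {"x": 1.17, "y": 0.03, "z": -3.5, "ax": 0.0, "ay": 0.0, "az": 0.0, "gripper": 1}]
[{"x": 1.18, "y": 0.04, "z": -3.49, "ax": 0.0, "ay": 0.0, "az": 0.0, "gripper": 1}, {"x": 1.17, "y": 0.03, "z": -3.5, "ax": 0.0, "ay": 0.0, "az": 0.0, "gripper": 1}, {"x": 1.18, "y": 0.04, "z": -3.49, "ax": 0.0, "ay
[... 932 characters left out ...]
-0.1, "ay": -3.4, "az": -0.6, "gripper": 1}, {"x": 0.47, "y": 0.89, "z": -0.32, "ax": -0.1, "ay": -3.3, "az": -0.7, "gripper": 1}]
[{"x": 0.44, "y": 0.89, "z": -0.35, "ax": -0.2, "ay": -3.4, "az": -0.7, "gripper": 1}, {"x": 0.41, "y": 0.89, "z": -0.37, "ax": -0.1, "ay": -3.4, "az": -0.6, "gripper": 1}, {"x": 0.37, "y": 0.9, "z": -0.39, "ax": -0.1, "ay": -3.4, "az": -0.7, "gripper": 1}, {"x": 0.35, "y": 0.91, "z": -0.41, "ax": -0.1, "ay": -3.3, "az": -0.6, "gripper": 1}, {"x": 0.3, "y": 0.91, "z": -0.43, "ax": -0.2, "ay": -3.4, "az": -0.7, "gripper": 1}]
[{"x": 0.27, "y": 0.92, "z": -0.44, "ax": -0.1, "ay": -3.4, "az": -0.7, "gripper": 1}]
end [697.2  61.9 280.4] [ 0.881  0.115 -0.458  0.034]
```

Request:
send_rows --targets '[{"x": 0.1,"y": 0.0,"z": -1.0,"ax": 0.0,"ay": 0.0,"az": 0.0,"gripper": 1},{"x": 0.2,"y": 0.0,"z": -2.0,"ax": 0.0,"ay": 0.0,"az": 0.0,"gripper": 1},{"x": 0.2,"y": 0.0,"z": -2.0,"ax": 0.0,"ay": 0.0,"az": 0.0,"gripper": 1},{"x": 0.8,"y": 0.0,"z": -3.0,"ax": 0.0,"ay": 0.0,"az": 0.0,"gripper": 1},{"x": 1.2,"y": 0.0,"z": -3.5,"ax": 0.0,"ay": 0.0,"az": 0.0,"gripper": 1}]'

```text
clock: 7.75
position: [539.8, 201.2, 149.3]
ee_rot: [0.999, 0.019, 0.049, 0.002]
contact_force: [0.0, 0.5, -2.1]
gripper_width: 9.3
grasp_force: 58.5
```

Request:
send_rows --targets '[{"x": 1.2,"y": 0.0,"z": -3.5,"ax": 0.0,"ay": 0.0,"az": 0.0,"gripper": 1},{"x": 1.2,"y": 0.0,"z": -3.5,"ax": 0.0,"ay": 0.0,"az": 0.0,"gripper": 1},{"x": 1.2,"y": 0.0,"z": -3.5,"ax": 0.0,"ay": 0.0,"az": 0.0,"gripper": 1},{"x": 0.5,"y": 0.0,"z": -1.5,"ax": 0.0,"ay": 0.0,"az": 0.0,"gripper": 1},{"x": 0,"y": 0,"z": 0,"ax": 0,"ay": 0,"az": 0,"gripper": 1}]'

```text
clock: 8.17
position: [572.8, 204.7, 279.1]
ee_rot: [0.998, 0.019, 0.056, -0.002]
contact_force: [0.7, 0.4, -2.3]
gripper_width: 9.3
grasp_force: 58.7
```

Run:
```python
from rp import *
s=arm.read_state();print(s['clock'],s['position'],s['contact_force'],s['wrist_torque'],s['gripper_width'])
m=arm.camera_model('wrist'); i,d=arm.get_image('wrist'); np.savez('w4.npz',i=i,d=d,T=np.array(m['cam_to_world']),p=s['position'],q=s['ee_rot']); save('w4',i)
p,q=tool(*magpose(45),18); lat=magpose(45)[1].apply([0,1,0])
rows([(p+90*lat,q)],g=1)
```

```text
8.1667 [572.76105877 204.73038714 279.07036532] [ 0.73798453  0.42959566 -2.28748963] [0.03848264 0.26503486 0.0517192 ] 9.340735817881022
leg n 17 maxdj 0.118 err 0.0 joints [ 0.38  1.08  1.28 -0.33 -2.69  1.23]
[{"x": 0.61, "y": 0.35, "z": 0.01, "ax": -0.1, "ay": -3.6, "az": -0.7, "gripper": 1}, {"x": 0.6, "y": 0.35, "z": -0.02, "ax": -0.2, "ay": -3.5, "az": -0.7, "gripper": 1}, {"x": 0.6, "y": 0.36, "z": -0.06, "ax": -0.1, "ay": -3.6, "az": -0.7, "gripper": 1}, {"x": 0.59, "y": 0.37, "z": -0.1, "ax": -0.2, "ay": -3.6, "az": -0.7, "gripper": 1}, {"x": 0.58, "y": 0.37, "z": -0.13, "ax": -0.1, "ay": -3.6, "az": -0.7, "gripper": 1}]
[{"x": 0.56, "y": 0.39, "z": -0.17, "ax": -0.1, "ay": -3.5, "az": -0.7, "gripper": 1}, {"x": 0.55, "y": 0.39, "z": -0.2, "ax": -0.2, "ay": -3.6, "az": -0.7, "gripper": 1}, {"x": 0.53, "y": 0.39, "z": -0.23, "ax": -0.1, "ay": -3.6, "az": -0.7, "gripper": 1}, {"x": 0.5, "y": 0.41, "z": -0.27, "ax": -0.2, "ay": -3.5, "az": -0.7, "gripper": 1}, {"x": 0.49, "y": 0.41, "z": -0.29, "ax": -0.1, "ay": -3.6, "az": -0.7, "gripper": 1}]
[{"x": 0.46, "y": 0.42, "z": -0.33, "ax": -0.1, "ay": -3.6, "az": -0.7, "gripper": 1}, {"x": 0.44, "y": 0.42, "z": -0.35, "ax": -0.2, "ay": -3.6, "az": -0.7, "gripper": 1}, {"x": 0.4, "y": 0.43, "z": -0.37, "ax": -0.1, "ay": -3.5, "az": -0.7, "gripper": 1}, {"x": 0.38, "y": 0.44, "z": -0.4, "ax": -0.2, "ay": -3.6, "az": -0.7, "gripper": 1}, {"x": 0.35, "y": 0.44, "z": -0.42, "ax": -0.1, "ay": -3.6, "az": -0.7, "gripper": 1}]
[{"x": 0.31, "y": 0.44, "z": -0.44, "ax": -0.1, "ay": -3.5, "az": -0.7, "gripper": 1}, {"x": 0.28, "y": 0.45, "z": -0.46, "ax": -0.2, "ay": -3.6, "az": -0.7, "gripper": 1}]
end [676.3 149.4 284.4] [ 0.881  0.115 -0.457  0.034]
```

View pics/w4.png

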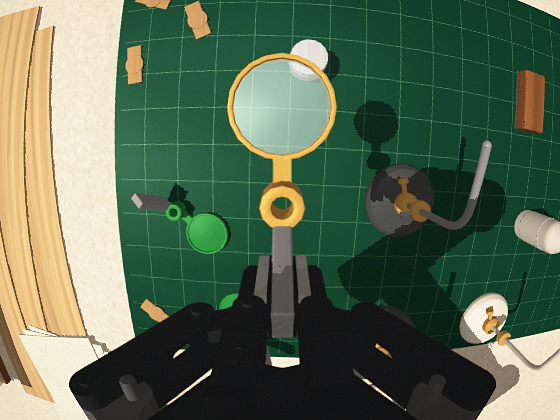

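The wrist view shows the magnifier held straight, with boss at (282,207) and lens at (282,106). The small stand's rod end is at (487,145). I'll fit both from this same camera.

```bash
cat > wfit.py <<'E'
from rp import *
from fitrod import fit,rodline,cKDTree
def magfit(f,verbose=1):
    """mag pose in tool frame from wrist cloud"""
    m=arm.camera_model('wrist');m['cam_to_world']=f['T']
    P=pts('wrist',f['d'],m); tq=R.from_quat(f['q']); X=tq.inv().apply((P-f['p']).reshape(-1,3)).reshape(P.shape)
    hsv=cv2.cvtColor(f['i'],cv2.COLOR_RGB2HSV).astype(int)
    near=np.nan_to_num(np.linalg.norm(X-[50,0,30],axis=-1),nan=999)<110
    br=near&(hsv[...,0]>10)&(hsv[...,0]<30)&(hsv[...,1]>110)
    return P,X,br,hsv,near
def held(f):
    P,X,br,hsv,near=magfit(f)
    # nominal mag in tool frame
    A0=Ry(np.radians(-24+18))*R.from_euler('x',np.pi); rel=A0.inv(); t0=-(rel.apply([-33.4,0,53.2]))-[0,0,19]
    Y=(rel.inv().apply(X.reshape(-1,3)-t0)).reshape(X.shape)  # mag nominal frame
    top=br&(abs(Y[...,2]-24)<5)&(np.hypot(Y[...,0],Y[...,1])<18)
    ln=near&(np.hypot(Y[...,0]-53,Y[...,1])<36)&(abs(Y[...,2]-4)<14)&br
    return Y,top,ln,(rel,t0)
E
python3 - <<'E'
from wfit import *
f=np.load('w4.npz'); Y,top,ln,_=held(f)
q=Y[top]; print('boss top',len(q),np.median(q,0).round(2),np.percentile(q,[1,99],axis=0).round(1).tolist())
g=least_squares(lambda c:np.clip(np.hypot(q[:,0]-c[0],q[:,1]-c[1])-c[2],-4,4),[0,0,9]); print('ring ctr',g.x.round(2))
r=Y[ln]; print('rim',len(r)); c,rad=cv2.minEnclosingCircle(r[:,:2].astype(np.float32)); print(c,rad)
sel=r[abs(r[:,2]-np.median(r[:,2]))<4]; A=np.c_[sel[:,0]-53,sel[:,1],np.ones(len(sel))]; pl=np.linalg.lstsq(A,sel[:,2],rcond=None)[0]; print('plane slope x,y, z at ctr',pl.round(3))
m=arm.camera_model('wrist');m['cam_to_world']=f['T'];P=pts('wrist',f['d'],m);hsv=cv2.cvtColor(f['i'],cv2.COLOR_RGB2HSV).astype(int)
L=rodline([559,40.8,.235,.045,.01]); d=cKDTree(L).query(np.nan_to_num(P.reshape(-1,3),nan=9999))[0].reshape(P.shape[:2])
for w in (14,10):
    rod=(d<w)&(P[...,2]>88)&(hsv[...,1]<90); Q=P[rod]
    R_=fit(Q,(559.,41.5),sig=1.5,p0=[559,40.8,.235,.045,.01]); p=R_.x; L=rodline(p);dd=cKDTree(L).query(Q)[0]
    print('rod',len(Q),p.round(4).tolist(),'rms',(dd-4).std().round(2),dd.mean().round(2),'end',L[-1].round(1)); d=cKDTree(L).query(np.nan_to_num(P.reshape(-1,3),nan=9999))[0].reshape(P.shape[:2])
E
```

```text
boss top 1214 [ 0.07  0.58 23.73] [[-10.6, -10.2, 19.8], [10.3, 11.4, 25.3]]
ring ctr [-0.38  0.54  8.84]
rim 1954
(49.20655059814453, 0.535517692565918) 32.238792419433594
plane slope x,y, z at ctr [-4.000e-03  2.000e-03  7.707e+00]
rod 1084 [559.2711, 40.7385, 0.2406, 0.047, 0.0102] rms 0.53 3.99 end [644.7  52.4 214.1]
rod 1084 [559.2711, 40.7385, 0.2406, 0.047, 0.0102] rms 0.53 3.99 end [644.7  52.4 214.1]
```

Request:
send_rows --targets '[{"x": 0.6,"y": 0.35,"z": 0.0,"ax": -0.1,"ay": -3.6,"az": -0.7,"gripper": 1},{"x": 0.6,"y": 0.35,"z": 0,"ax": -0.2,"ay": -3.5,"az": -0.7,"gripper": 1},{"x": 0.6,"y": 0.35,"z": -0.05,"ax": -0.1,"ay": -3.6,"az": -0.7,"gripper": 1},{"x": 0.6,"y": 0.35,"z": -0.1,"ax": -0.2,"ay": -3.6,"az": -0.7,"gripper": 1},{"x": 0.6,"y": 0.35,"z": -0.15,"ax": -0.1,"ay": -3.6,"az": -0.7,"gripper": 1}]'

```text
clock: 8.63
position: [600.7, 188.1, 274.2]
ee_rot: [0.993, 0.05, -0.108, 0.011]
contact_force: [-0.6, -0.1, -1.8]
gripper_width: 9.5
grasp_force: 58.5
```

Request:
send_rows --targets '[{"x": 0.55,"y": 0.4,"z": -0.15,"ax": -0.1,"ay": -3.5,"az": -0.7,"gripper": 1},{"x": 0.55,"y": 0.4,"z": -0.2,"ax": -0.2,"ay": -3.6,"az": -0.7,"gripper": 1},{"x": 0.55,"y": 0.4,"z": -0.25,"ax": -0.1,"ay": -3.6,"az": -0.7,"gripper": 1},{"x": 0.5,"y": 0.4,"z": -0.25,"ax": -0.2,"ay": -3.5,"az": -0.7,"gripper": 1},{"x": 0.5,"y": 0.4,"z": -0.3,"ax": -0.1,"ay": -3.6,"az": -0.7,"gripper": 1}]'

```text
clock: 9.05
position: [632.5, 172.1, 276.5]
ee_rot: [0.962, 0.078, -0.26, 0.021]
contact_force: [-0.2, 0.4, -2.5]
gripper_width: 9.3
grasp_force: 58.6
```

Request:
send_rows --targets '[{"x": 0.45,"y": 0.4,"z": -0.35,"ax": -0.1,"ay": -3.6,"az": -0.7,"gripper": 1},{"x": 0.45,"y": 0.4,"z": -0.35,"ax": -0.2,"ay": -3.6,"az": -0.7,"gripper": 1},{"x": 0.4,"y": 0.45,"z": -0.35,"ax": -0.1,"ay": -3.5,"az": -0.7,"gripper": 1},{"x": 0.4,"y": 0.45,"z": -0.4,"ax": -0.2,"ay": -3.6,"az": -0.7,"gripper": 1},{"x": 0.35,"y": 0.45,"z": -0.4,"ax": -0.1,"ay": -3.6,"az": -0.7,"gripper": 1}]'

```text
clock: 9.47
position: [664.1, 156.3, 278.6]
ee_rot: [0.907, 0.105, -0.406, 0.031]
contact_force: [-0.1, 0.2, -2.5]
gripper_width: 9.4
grasp_force: 58.6
```

Request:
send_rows --targets '[{"x": 0.3,"y": 0.45,"z": -0.45,"ax": -0.1,"ay": -3.5,"az": -0.7,"gripper": 1},{"x": 0.3,"y": 0.45,"z": -0.45,"ax": -0.2,"ay": -3.6,"az": -0.7,"gripper": 1},{"x": 0,"y": 0,"z": 0,"ax": 0,"ay": 0,"az": 0,"gripper": 1},{"x": 0,"y": 0,"z": 0,"ax": 0,"ay": 0,"az": 0,"gripper": 1}]'

```text
clock: 9.8
position: [677.2, 150.2, 276.4]
ee_rot: [0.879, 0.114, -0.461, 0.035]
contact_force: [-0.3, -0.5, -2.4]
gripper_width: 9.7
grasp_force: 58.6
```

```bash
cat > snap.py <<'E'
from wfit import *
import sys
n=sys.argv[1]
s=arm.read_state();print(s['clock'],s['position'].round(1),s['ee_rot'].round(4),'F',s['contact_force'].round(1),'T',s['wrist_torque'].round(2),s['gripper_width'].round(1))
m=arm.camera_model('wrist'); i,d=arm.get_image('wrist'); np.savez(n+'.npz',i=i,d=d,T=np.array(m['cam_to_world']),p=s['position'],q=s['ee_rot']); save(n,i)
E
python3 snap.py w5
```

```text
Traceback (most recent call last):
  File "snap.py", line 4, in <module>
    s=arm.read_state();print(s['clock'],s['position'].round(1),s['ee_rot'].round(4),'F',s['contact_force'].round(1),'T',s['wrist_torque'].round(2),s['gripper_width'].round(1))
                                                                                                                                                   ^^^^^^^^^^^^^^^^^^^^^^^^
AttributeError: 'float' object has no attribute 'round'
```

```bash
sed -i "s/s\['gripper_width'\].round(1)/round(float(s['gripper_width']),1)/" snap.py; sed -i 's/^P=\[559.*; rr/P=[559.3,40.7,.2406,.047,.0102]; rr/' chk.py
cat >> snap.py <<'E'
f=np.load(n+'.npz'); Y,top,ln,(rel,t0)=held(f)
q=Y[top]
if len(q)>50:
    g=least_squares(lambda c:np.clip(np.hypot(q[:,0]-c[0],q[:,1]-c[1])-c[2],-4,4),[0,0,9]); print('boss top',len(q),g.x.round(2),'z',np.median(q[:,2]).round(1))
r=Y[ln]
if len(r)>50:
    sel=r[abs(r[:,2]-np.median(r[:,2]))<4]; A=np.c_[sel[:,0]-53,sel[:,1],np.ones(len(sel))]; print('rim plane',np.linalg.lstsq(A,sel[:,2],rcond=None)[0].round(3))
from chk import P as PR
W=pts('wrist',d,m);hsv=cv2.cvtColor(i,cv2.COLOR_RGB2HSV).astype(int)
dd=cKDTree(rodline(PR)).query(np.nan_to_num(W.reshape(-1,3),nan=9999))[0].reshape(W.shape[:2])
rod=(dd<10)&(W[...,2]>88)&(hsv[...,1]<90); Q=W[rod]
if len(Q)>60:
    p=fit(Q,PR[:2],sig=1.,p0=PR).x; L=rodline(p);e=cKDTree(L).query(Q)[0]; print('rod',len(Q),p.round(4).tolist(),'rms',(e-4).std().round(2),'end',L[-1].round(1))
# current mag pose vs rod
tq=R.from_quat(s['ee_rot']); mr=tq*rel; mp=s['position']+tq.apply(t0)
E
python3 snap.py w5
python3 - <<'E'
from rp import *
p,q=tool(*magpose(35),18); print(p)
lat=magpose(35)[1].apply([0,1,0])
rows([(p+30*lat,q,20),(p,q,12)],g=1)
E
```

```text
9.8 [677.2 150.2 276.4] [ 0.8791  0.1138 -0.4615  0.0348] F [-0.3 -0.5 -2.4] T [ 0.45 -2.05 -0.05] 9.7
boss top 1227 [-0.51  0.6   8.82] z 23.9
rim plane [-5.000e-03 -1.000e-03  7.849e+00]
rod 858 [559.6206, 40.4869, 0.2399, 0.0451, 0.0101] rms 0.49 end [645.   52.4 214.1]
[689.07956366  60.23828595 275.38633281]
leg n 4 maxdj 0.048 err 0.0 joints [ 0.32  1.06  1.17 -0.18 -2.62  1.4 ]
leg n 3 maxdj 0.021 err 0.0 joints [ 0.29  1.08  1.18 -0.13 -2.62  1.47]
[{"x": -0.12, "y": 1.51, "z": 0.19, "ax": 0.0, "ay": 0.1, "az": -0.1, "gripper": 1}, {"x": -0.12, "y": 1.51, "z": 0.19, "ax": -0.1, "ay": 0.0, "az": -0.1, "gripper": 1}, {"x": -0.12, "y": 1.5, "z": 0.19, "ax": 0.0, "ay": 0.1, "az": -0.1, "gripper": 1}, {"x": -0.13, "y": 1.51, "z": 0.2, "ax": 0.0, "ay": 0.0, "az": 0.0, "gripper": 1}, {"x": 0.0, "y": 1.0, "z": 0.0, "ax": 0.0, "ay": 0.0, "az": 0.0, "gripper": 1}]
[{"x": 0.0, "y": 1.0, "z": 0.0, "ax": 0.0, "ay": 0.0, "az": 0.0, "gripper": 1}, {"x": 0.01, "y": 1.0, "z": 0.0, "ax": 0.0, "ay": 0.0, "az": 0.0, "gripper": 1}]
end [689.1  60.2 275.3] [ 0.881  0.117 -0.458  0.034]
```

View pics/w5.png

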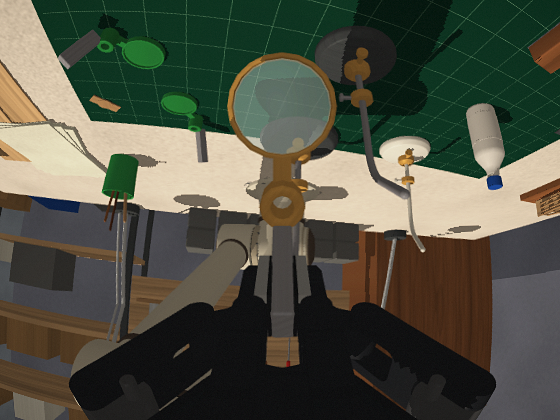

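```bash
cat > path.py <<'E'
from rp import *
import rp,chk
from fit import rodT
ARC=55*np.pi/3
OFFM=np.array([-.45,.58,-.2])
def cl(u): # u = arc length from free end inward (u<0 beyond end); rod frame
    if u<=65: t=65-u; return np.array([27.5+t*np.cos(np.pi/6),0,182.63+t*.5])
    if u<=65+ARC: th=np.pi/3-(u-65)/55; return np.array([55-55*np.cos(th),0,135+55*np.sin(th)])
    return np.array([0,0,135-(u-65-ARC)])
def mag(u,PR=[559.5,40.6,.24,.046,.0101]): # u of the LOWER face of the boss -> world pose
    rr,rt=rodT(PR); us=np.linspace(u-24,u,25); Q=np.array([cl(t) for t in us]); c=Q.mean(0)
    a=np.linalg.svd(Q-c)[2][0]; a=a*np.sign(a@(Q[0]-Q[-1])); x=np.array([a[2],0,-a[0]])
    dx=(Q-c)@x; c=c+x*(dx.max()+dx.min())/2; th=np.arctan2(a[0],a[2])
    o=c-12*a
    return rr.apply(o)+rt, rr*Ry(th)
def tgt(u,off=OFFM,d=np.zeros(3)): # d: extra shift in mag frame
    p,r=mag(u); return tool(p+r.apply(d-off),r,18)
UEND=65+ARC+60 # 182.6 at collar
def go(us,st=3,d=np.zeros(3),**k): return rows([(*tgt(u,d=d),st) for u in us],g=1,**k)
def where():
    s=arm.read_state(); tq=R.from_quat(s['ee_rot']); rr,rt=rodT([559.5,40.6,.24,.046,.0101])
    # actual mag pose
    p0,q0=tool(np.zeros(3),R.identity(),18); mr=tq*q0.inv(); mp=s['position']-mr.apply(p0)+mr.apply(OFFM)
    from scipy.optimize import minimize_scalar
    u=minimize_scalar(lambda u:np.linalg.norm(mag(u)[0]-mp),bounds=(-60,190),method='bounded').x
    P,Q=mag(u); print(f"t {s['clock']:.2f} u {u:.1f} dev(mag) {Q.inv().apply(mp-P).round(2)} rot {np.degrees((Q.inv()*mr).as_rotvec()).round(2)} F(mag) {mr.inv().apply(s['contact_force']).round(1)} Fw {s['contact_force'].round(1)} T {s['wrist_torque'].round(2)} w {s['gripper_width']:.1f} mag {mp.round(1)}")
    return u
E
python3 - <<'E'
from path import *
where()
p,q=tgt(-35); lat=mag(-35)[1].apply([0,1,0])
rows([(p+30*lat,q,20),(p,q,12)],g=1)
E
```

```text
t 9.85 u -42.7 dev(mag) [ 3.51 90.76 -0.  ] rot [ 0.14  0.25 -0.27] F(mag) [ 0.5  0.4 -0.3] Fw [-0.1  0.4 -0.6] T [ 0.36 -1.95  0.05] w 8.9 mag [661.4 148.9 236.2]
leg n 4 maxdj 0.047 err 0.0 joints [ 0.32  1.07  1.17 -0.18 -2.62  1.4 ]
leg n 3 maxdj 0.021 err 0.0 joints [ 0.29  1.08  1.18 -0.13 -2.62  1.46]
[{"x": -0.1, "y": 1.52, "z": 0.18, "ax": 0.0, "ay": 0.1, "az": -0.1, "gripper": 1}, {"x": -0.11, "y": 1.52, "z": 0.19, "ax": -0.1, "ay": 0.0, "az": 0.0, "gripper": 1}, {"x": -0.11, "y": 1.52, "z": 0.18, "ax": 0.0, "ay": 0.1, "az": -0.1, "gripper": 1}, {"x": -0.1, "y": 1.52, "z": 0.19, "ax": 0.0, "ay": 0.1, "az": -0.1, "gripper": 1}, {"x": 0.0, "y": 1.0, "z": 0.0, "ax": 0.0, "ay": 0.0, "az": 0.0, "gripper": 1}]
[{"x": 0.0, "y": 1.0, "z": 0.0, "ax": 0.0, "ay": 0.0, "az": 0.0, "gripper": 1}, {"x": -0.01, "y": 1.0, "z": 0.0, "ax": 0.0, "ay": 0.0, "az": 0.0, "gripper": 1}]
end [689.7  59.9 275.1] [ 0.881  0.117 -0.457  0.034]
```

Request:
send_rows --targets '[{"x": -0.1,"y": 1.5,"z": 0.2,"ax": 0.0,"ay": 0.1,"az": -0.1,"gripper": 1},{"x": -0.1,"y": 1.5,"z": 0.2,"ax": -0.1,"ay": 0.0,"az": 0.0,"gripper": 1},{"x": -0.1,"y": 1.5,"z": 0.2,"ax": 0.0,"ay": 0.1,"az": -0.1,"gripper": 1},{"x": -0.1,"y": 1.5,"z": 0.2,"ax": 0.0,"ay": 0.1,"az": -0.1,"gripper": 1},{"x": 0.0,"y": 1.0,"z": 0.0,"ax": 0.0,"ay": 0.0,"az": 0.0,"gripper": 1}]'

```text
clock: 10.27
position: [683.5, 78.5, 281.9]
ee_rot: [0.883, 0.117, -0.454, 0.034]
contact_force: [-0.2, -0.3, -1.2]
gripper_width: 9.1
grasp_force: 58.7
```

Request:
send_rows --targets '[{"x": 0.0,"y": 1.0,"z": 0.0,"ax": 0.0,"ay": 0.0,"az": 0.0,"gripper": 1},{"x": 0,"y": 1.0,"z": 0.0,"ax": 0.0,"ay": 0.0,"az": 0.0,"gripper": 1},{"x": 0,"y": 0,"z": 0,"ax": 0,"ay": 0,"az": 0,"gripper": 1},{"x": 0,"y": 0,"z": 0,"ax": 0,"ay": 0,"az": 0,"gripper": 1}]'

```text
clock: 10.6
position: [689.3, 59.9, 277.5]
ee_rot: [0.882, 0.117, -0.456, 0.034]
contact_force: [-0.7, -0.4, -1.5]
gripper_width: 9.0
grasp_force: 58.7
```

```bash
python3 snap.py w6
python3 - <<'E'
from path import *
where(); go([-12,-2],5)
E
```

```text
10.6 [689.3  59.9 277.5] [ 0.8818  0.1171 -0.4555  0.0338] F [-0.7 -0.4 -1.5] T [ 0.43 -2.08 -0.01] 9.0
boss top 1224 [-0.46  0.59  8.81] z 23.9
rim plane [-5.000e-03 -0.000e+00  7.834e+00]
t 10.65 u -36.0 dev(mag) [-1.99  0.9   0.  ] rot [-0.01 -0.26  0.09] F(mag) [ 1.8  0.2 -1. ] Fw [-0.1  0.3 -2. ] T [ 0.46 -2.03  0.01] w 9.3 mag [674.4  59.6 233.5]
leg n 5 maxdj 0.043 err 0.0 joints [ 0.29  1.01  0.99 -0.11 -2.5   1.49]
leg n 3 maxdj 0.022 err 0.0 joints [ 0.29  0.99  0.93 -0.11 -2.46  1.49]
[{"x": -0.01, "y": 0.02, "z": 0.48, "ax": 0.0, "ay": -0.1, "az": 0.0, "gripper": 1}, {"x": -0.01, "y": 0.01, "z": 0.48, "ax": 0.0, "ay": 0.0, "az": 0.0, "gripper": 1}, {"x": -0.01, "y": 0.02, "z": 0.48, "ax": 0.0, "ay": -0.1, "az": 0.1, "gripper": 1}, {"x": 0.0, "y": 0.02, "z": 0.47, "ax": 0.0, "ay": 0.0, "az": 0.0, "gripper": 1}, {"x": -0.01, "y": 0.02, "z": 0.48, "ax": 0.0, "ay": -0.1, "az": 0.0, "gripper": 1}]
[{"x": -0.04, "y": 0.0, "z": 0.33, "ax": 0.0, "ay": 0.0, "az": 0.0, "gripper": 1}, {"x": -0.03, "y": 0.0, "z": 0.33, "ax": 0.0, "ay": 0.0, "az": 0.0, "gripper": 1}, {"x": -0.04, "y": 0.0, "z": 0.34, "ax": 0.0, "ay": 0.0, "az": 0.0, "gripper": 1}]
end [661.6  53.7 258.9] [ 0.881  0.117 -0.458  0.035]
```

View pics/w6.png

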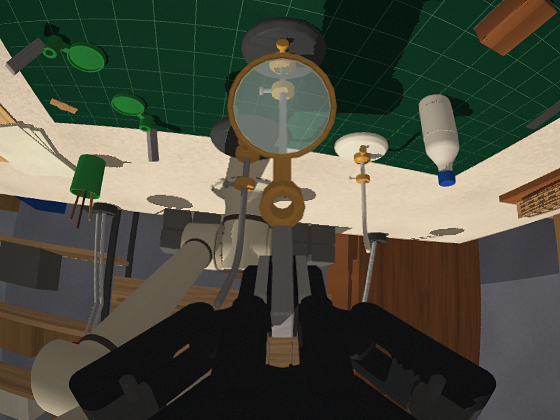

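The rod lies directly behind the boss in line (column 283). I advance to just before the tip, correcting the 2 mm deviation.

Request:
send_rows --targets '[{"x": 0,"y": 0.02,"z": 0.48,"ax": 0.0,"ay": -0.1,"az": 0.0,"gripper": 1},{"x": 0,"y": 0.01,"z": 0.48,"ax": 0.0,"ay": 0.0,"az": 0.0,"gripper": 1},{"x": -0.01,"y": 0.02,"z": 0.48,"ax": 0.0,"ay": -0.1,"az": 0.1,"gripper": 1},{"x": 0.0,"y": 0.02,"z": 0.47,"ax": 0.0,"ay": 0.0,"az": 0.0,"gripper": 1},{"x": -0.01,"y": 0.02,"z": 0.48,"ax": 0.0,"ay": -0.1,"az": 0.0,"gripper": 1}]'

```text
clock: 11.07
position: [670.1, 56.4, 263.6]
ee_rot: [0.881, 0.117, -0.458, 0.035]
contact_force: [0.1, -0.1, -2.8]
gripper_width: 9.1
grasp_force: 58.7
```

Request:
send_rows --targets '[{"x": -0.04,"y": 0.0,"z": 0.33,"ax": 0.0,"ay": 0.0,"az": 0.0,"gripper": 1},{"x": 0,"y": 0,"z": 0,"ax": 0,"ay": 0,"az": 0,"gripper": 1},{"x": 0,"y": 0,"z": 0,"ax": 0,"ay": 0,"az": 0,"gripper": 1}]'

```text
clock: 11.32
position: [667.4, 55.2, 262.5]
ee_rot: [0.881, 0.117, -0.458, 0.035]
contact_force: [-0.1, 0.6, -1.8]
gripper_width: 9.2
grasp_force: 58.7
```

Run:
```python
from path import *
where(); go([-5],2); go([-5,6],2.5)
```

```text
t 11.32 u -8.9 dev(mag) [-0.22  0.19 -0.  ] rot [-0.04  0.04 -0.01] F(mag) [ 1.6  0.6 -0.9] Fw [-0.1  0.6 -1.8] T [ 0.48 -2.05  0.01] w 9.2 mag [652.3  54.2 218.6]
leg n 2 maxdj 0.013 err 0.0 joints [ 0.29  0.99  0.95 -0.11 -2.47  1.49]
[{"x": -0.01, "y": 0.01, "z": 0.2, "ax": 0.0, "ay": 0.0, "az": 0.0, "gripper": 1}, {"x": -0.01, "y": 0.01, "z": 0.19, "ax": 0.0, "ay": 0.0, "az": 0.0, "gripper": 1}]
end [664.2  54.3 260.4] [ 0.881  0.117 -0.458  0.035]
leg n 2 maxdj 0.013 err 0.0 joints [ 0.29  0.99  0.95 -0.11 -2.47  1.49]
leg n 5 maxdj 0.014 err 0.0 joints [ 0.29  0.97  0.88 -0.11 -2.43  1.5 ]
[{"x": -0.01, "y": 0.01, "z": 0.2, "ax": 0.0, "ay": 0.0, "az": 0.0, "gripper": 1}, {"x": -0.01, "y": 0.01, "z": 0.19, "ax": 0.0, "ay": 0.0, "az": 0.0, "gripper": 1}, {"x": -0.02, "y": 0.0, "z": 0.22, "ax": 0.0, "ay": 0.0, "az": 0.0, "gripper": 1}, {"x": -0.03, "y": 0.0, "z": 0.22, "ax": 0.0, "ay": 0.0, "az": 0.0, "gripper": 1}, {"x": -0.02, "y": 0.0, "z": 0.22, "ax": 0.0, "ay": 0.0, "az": 0.0, "gripper": 1}]
[{"x": -0.02, "y": 0.0, "z": 0.22, "ax": 0.0, "ay": 0.0, "az": 0.0, "gripper": 1}, {"x": -0.03, "y": 0.0, "z": 0.22, "ax": 0.0, "ay": 0.0, "az": 0.0, "gripper": 1}]
end [654.8  52.3 255. ] [ 0.881  0.117 -0.458  0.035]
```

Request:
send_rows --targets '[{"x": -0.01,"y": 0.01,"z": 0.2,"ax": 0.0,"ay": 0.0,"az": 0.0,"gripper": 1},{"x": -0.01,"y": 0.01,"z": 0.2,"ax": 0.0,"ay": 0.0,"az": 0.0,"gripper": 1},{"x": -0.02,"y": 0.0,"z": 0.2,"ax": 0.0,"ay": 0.0,"az": 0.0,"gripper": 1},{"x": -0.02,"y": 0.0,"z": 0.2,"ax": 0.0,"ay": 0.0,"az": 0.0,"gripper": 1}]'

```text
clock: 11.65
position: [660.6, 53.0, 257.9]
ee_rot: [0.881, 0.116, -0.458, 0.035]
contact_force: [0.6, 0.1, -2.1]
gripper_width: 9.3
grasp_force: 58.7
```

Request:
send_rows --targets '[{"x": -0.02,"y": 0.0,"z": 0.2,"ax": 0.0,"ay": 0.0,"az": 0.0,"gripper": 1},{"x": -0.02,"y": 0.0,"z": 0.2,"ax": 0.0,"ay": 0.0,"az": 0.0,"gripper": 1},{"x": -0.03,"y": 0.0,"z": 0.2,"ax": 0.0,"ay": 0.0,"az": 0.0,"gripper": 1},{"x": 0,"y": 0,"z": 0,"ax": 0,"ay": 0,"az": 0,"gripper": 1}]'

```text
clock: 11.98
position: [655.2, 51.8, 255.3]
ee_rot: [0.881, 0.116, -0.458, 0.035]
contact_force: [0.3, -0.9, -1.9]
gripper_width: 9.0
grasp_force: 58.6
```

Run:
```python
from path import *
where(); go([10,40],3)
```

```text
t 11.98 u 5.6 dev(mag) [-0.2  -0.53  0.  ] rot [ 0.    0.08 -0.03] F(mag) [ 1.7 -1.  -0.8] Fw [ 0.3 -0.9 -1.9] T [ 0.43 -2.02  0.05] w 9.0 mag [640.1  50.8 211.5]
leg n 2 maxdj 0.013 err 0.0 joints [ 0.29  0.96  0.86 -0.1  -2.42  1.5 ]
leg n 11 maxdj 0.015 err 0.0 joints [ 0.29  0.9   0.7  -0.1  -2.32  1.51]
[{"x": -0.02, "y": -0.03, "z": 0.22, "ax": 0.0, "ay": 0.0, "az": 0.0, "gripper": 1}, {"x": -0.01, "y": -0.02, "z": 0.22, "ax": 0.0, "ay": 0.1, "az": 0.0, "gripper": 1}, {"x": -0.03, "y": 0.0, "z": 0.27, "ax": 0.0, "ay": 0.0, "az": 0.0, "gripper": 1}, {"x": -0.03, "y": 0.0, "z": 0.27, "ax": 0.0, "ay": 0.0, "az": 0.0, "gripper": 1}, {"x": -0.03, "y": 0.0, "z": 0.27, "ax": 0.0, "ay": 0.0, "az": 0.0, "gripper": 1}]
[{"x": -0.02, "y": 0.0, "z": 0.28, "ax": 0.0, "ay": 0.0, "az": 0.0, "gripper": 1}, {"x": -0.03, "y": 0.0, "z": 0.27, "ax": 0.0, "ay": 0.0, "az": 0.0, "gripper": 1}, {"x": -0.03, "y": 0.0, "z": 0.27, "ax": 0.0, "ay": 0.0, "az": 0.0, "gripper": 1}, {"x": -0.03, "y": 0.0, "z": 0.27, "ax": 0.0, "ay": 0.0, "az": 0.0, "gripper": 1}, {"x": -0.03, "y": 0.0, "z": 0.27, "ax": 0.0, "ay": 0.0, "az": 0.0, "gripper": 1}]
[{"x": -0.03, "y": 0.0, "z": 0.27, "ax": 0.0, "ay": 0.0, "az": 0.0, "gripper": 1}, {"x": -0.03, "y": 0.0, "z": 0.27, "ax": 0.0, "ay": 0.0, "az": 0.0, "gripper": 1}, {"x": -0.02, "y": 0.0, "z": 0.27, "ax": 0.0, "ay": 0.0, "az": 0.0, "gripper": 1}]
end [625.9  46.  238.3] [ 0.881  0.116 -0.457  0.035]
```

Request:
send_rows --targets '[{"x": -0.02,"y": -0.03,"z": 0.22,"ax": 0.0,"ay": 0.0,"az": 0.0,"gripper": 1},{"x": -0.01,"y": -0.02,"z": 0.22,"ax": 0.0,"ay": 0.0,"az": 0.0,"gripper": 1},{"x": -0.03,"y": 0.0,"z": 0.27,"ax": 0.0,"ay": 0.0,"az": 0.0,"gripper": 1},{"x": -0.03,"y": 0.0,"z": 0.27,"ax": 0.0,"ay": 0.0,"az": 0.0,"gripper": 1},{"x": -0.03,"y": 0.0,"z": 0.27,"ax": 0.0,"ay": 0.0,"az": 0.0,"gripper": 1}]'

```text
clock: 12.4
position: [644.5, 50.0, 248.9]
ee_rot: [0.881, 0.117, -0.458, 0.035]
contact_force: [0.5, 0.3, -2.1]
gripper_width: 9.2
grasp_force: 58.7
```

Run:
```python
from path import *
where(); go([42],3)
```

```text
t 12.40 u 18.2 dev(mag) [ 0.1  -0.02  0.  ] rot [-0.    0.06 -0.03] F(mag) [ 2.1  0.1 -0.6] Fw [ 0.5  0.3 -2.1] T [ 0.42 -2.07  0.01] w 9.2 mag [629.4  49.  205. ]
leg n 8 maxdj 0.016 err 0.0 joints [ 0.29  0.9   0.69 -0.1  -2.31  1.51]
[{"x": -0.03, "y": 0.0, "z": 0.3, "ax": 0.0, "ay": 0.0, "az": 0.0, "gripper": 1}, {"x": -0.04, "y": 0.0, "z": 0.29, "ax": 0.0, "ay": 0.0, "az": 0.0, "gripper": 1}, {"x": -0.03, "y": 0.0, "z": 0.3, "ax": 0.0, "ay": 0.0, "az": 0.0, "gripper": 1}, {"x": -0.03, "y": 0.0, "z": 0.29, "ax": 0.0, "ay": 0.0, "az": 0.0, "gripper": 1}, {"x": -0.03, "y": 0.0, "z": 0.3, "ax": 0.0, "ay": 0.0, "az": 0.0, "gripper": 1}]
[{"x": -0.04, "y": 0.0, "z": 0.3, "ax": 0.0, "ay": 0.0, "az": 0.0, "gripper": 1}, {"x": -0.03, "y": 0.0, "z": 0.29, "ax": 0.0, "ay": 0.1, "az": 0.0, "gripper": 1}, {"x": -0.03, "y": 0.0, "z": 0.3, "ax": 0.0, "ay": 0.0, "az": 0.0, "gripper": 1}]
end [624.1  45.6 237.3] [ 0.881  0.117 -0.457  0.035]
```

Request:
send_rows --targets '[{"x": -0.03,"y": 0.0,"z": 0.3,"ax": 0.0,"ay": 0.0,"az": 0.0,"gripper": 1},{"x": -0.03,"y": 0.0,"z": 0.3,"ax": 0.0,"ay": 0.0,"az": 0.0,"gripper": 1},{"x": -0.03,"y": 0.0,"z": 0.3,"ax": 0.0,"ay": 0.0,"az": 0.0,"gripper": 1},{"x": -0.03,"y": 0.0,"z": 0.3,"ax": 0.0,"ay": 0.0,"az": 0.0,"gripper": 1}]'

```text
clock: 12.73
position: [634.2, 47.8, 242.9]
ee_rot: [0.881, 0.117, -0.458, 0.035]
contact_force: [0.0, -0.1, -1.1]
gripper_width: 9.3
grasp_force: 58.7
```

Request:
send_rows --targets '[{"x": -0.03,"y": 0.0,"z": 0.3,"ax": 0.0,"ay": 0.0,"az": 0.0,"gripper": 1},{"x": -0.03,"y": 0.0,"z": 0.3,"ax": 0.0,"ay": 0.0,"az": 0.0,"gripper": 1},{"x": -0.03,"y": 0.0,"z": 0.3,"ax": 0.0,"ay": 0.0,"az": 0.0,"gripper": 1},{"x": 0,"y": 0,"z": 0,"ax": 0,"ay": 0,"az": 0,"gripper": 1}]'

```text
clock: 13.07
position: [626.4, 46.1, 238.5]
ee_rot: [0.88, 0.116, -0.458, 0.035]
contact_force: [0.1, 0.5, -2.9]
gripper_width: 9.3
grasp_force: 58.6
```

```bash
python3 snap.py w7
python3 - <<'E'
from path import *
where(); go([60,65],3)
E
```

```text
13.0667 [626.4  46.1 238.5] [ 0.8805  0.1165 -0.4583  0.0347] F [ 0.1  0.5 -2.9] T [ 0.44 -2.08  0.03] 9.3
boss top 1121 [-0.91  0.58  9.03] z 23.9
rim plane [-4.000e-03  1.000e-03  7.921e+00]
rod 364 [560.4601, 40.5963, 0.1847, 0.0221, 0.0098] rms 0.51 end [645.5  52.2 214.3]
t 13.12 u 39.2 dev(mag) [ 0.03 -0.04 -0.  ] rot [-0.    0.08 -0.03] F(mag) [ 0.8 -1.  -0.6] Fw [ 0.2 -0.9 -1. ] T [ 0.42 -2.03  0.02] w 9.5 mag [611.5  45.1 194.8]
leg n 7 maxdj 0.014 err 0.0 joints [ 0.3   0.87  0.61 -0.09 -2.26  1.52]
leg n 2 maxdj 0.011 err 0.0 joints [ 0.3   0.87  0.59 -0.09 -2.25  1.52]
[{"x": -0.03, "y": 0.0, "z": 0.3, "ax": 0.0, "ay": 0.0, "az": 0.0, "gripper": 1}, {"x": -0.03, "y": 0.0, "z": 0.29, "ax": 0.0, "ay": 0.0, "az": 0.0, "gripper": 1}, {"x": -0.04, "y": 0.0, "z": 0.3, "ax": 0.0, "ay": 0.0, "az": 0.0, "gripper": 1}, {"x": -0.03, "y": 0.0, "z": 0.29, "ax": 0.0, "ay": 0.0, "az": 0.0, "gripper": 1}, {"x": -0.03, "y": 0.0, "z": 0.3, "ax": 0.0, "ay": 0.1, "az": 0.0, "gripper": 1}]
[{"x": -0.03, "y": 0.0, "z": 0.3, "ax": 0.0, "ay": 0.0, "az": 0.0, "gripper": 1}, {"x": -0.03, "y": 0.0, "z": 0.29, "ax": 0.0, "ay": 0.0, "az": 0.0, "gripper": 1}, {"x": -0.03, "y": 0.0, "z": 0.25, "ax": 0.0, "ay": 0.0, "az": 0.0, "gripper": 1}, {"x": -0.03, "y": 0.0, "z": 0.25, "ax": 0.0, "ay": 0.0, "az": 0.0, "gripper": 1}]
end [604.5  41.3 226. ] [ 0.881  0.117 -0.457  0.035]
```

View pics/w7.png

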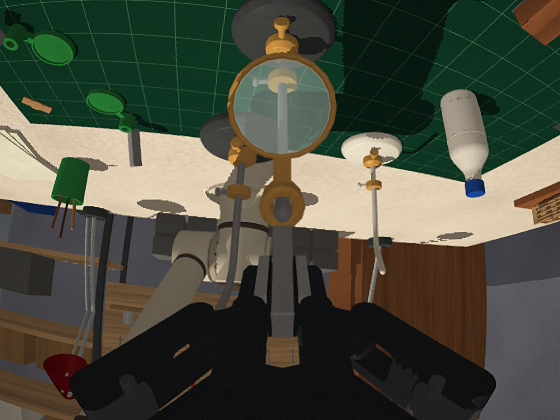

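The rod tip shows through the bore at (282,208), so the boss is threaded and centred. I continue along the arm.

Request:
send_rows --targets '[{"x": -0.03,"y": 0.0,"z": 0.3,"ax": 0.0,"ay": 0.0,"az": 0.0,"gripper": 1},{"x": -0.03,"y": 0.0,"z": 0.3,"ax": 0.0,"ay": 0.0,"az": 0.0,"gripper": 1},{"x": -0.03,"y": 0.0,"z": 0.3,"ax": 0.0,"ay": 0.0,"az": 0.0,"gripper": 1},{"x": -0.03,"y": 0.0,"z": 0.3,"ax": 0.0,"ay": 0.0,"az": 0.0,"gripper": 1}]'

```text
clock: 13.45
position: [616.3, 43.9, 232.4]
ee_rot: [0.881, 0.116, -0.458, 0.035]
contact_force: [-0.4, 0.4, -1.9]
gripper_width: 9.2
grasp_force: 58.7
```

Request:
send_rows --targets '[{"x": -0.03,"y": 0.0,"z": 0.3,"ax": 0.0,"ay": 0.1,"az": 0.0,"gripper": 1},{"x": -0.03,"y": 0.0,"z": 0.3,"ax": 0.0,"ay": 0.0,"az": 0.0,"gripper": 1},{"x": -0.03,"y": 0.0,"z": 0.3,"ax": 0.0,"ay": 0.0,"az": 0.0,"gripper": 1},{"x": -0.03,"y": 0.0,"z": 0.2,"ax": 0.0,"ay": 0.0,"az": 0.0,"gripper": 1}]'

```text
clock: 13.78
position: [606.8, 41.8, 227.1]
ee_rot: [0.881, 0.117, -0.457, 0.035]
contact_force: [0.0, -0.2, -2.7]
gripper_width: 9.1
grasp_force: 58.7
```

Run:
```python
from path import *
u=where(); go(list(np.arange(round(u)+2,round(u)+23,2)),5)
```

```text
t 13.78 u 62.4 dev(mag) [ 0.18 -0.01 -0.  ] rot [ 0.   -0.03 -0.03] F(mag) [ 2.3 -0.3 -1.3] Fw [ 0.  -0.2 -2.7] T [ 0.42 -2.04 -0.02] w 9.1 mag [591.8  40.8 183.3]
leg n 1 maxdj 0.006 err 0.0 joints [ 0.3   0.87  0.6  -0.09 -2.25  1.52]
leg n 1 maxdj 0.009 err 0.0 joints [ 0.3   0.86  0.59 -0.09 -2.24  1.52]
leg n 1 maxdj 0.009 err 0.0 joints [ 0.3   0.86  0.58 -0.09 -2.24  1.52]
leg n 1 maxdj 0.01 err 0.0 joints [ 0.3   0.86  0.57 -0.09 -2.23  1.52]
leg n 1 maxdj 0.012 err 0.0 joints [ 0.3   0.85  0.56 -0.09 -2.22  1.52]
leg n 1 maxdj 0.015 err 0.0 joints [ 0.3   0.84  0.54 -0.09 -2.2   1.52]
leg n 1 maxdj 0.02 err 0.0 joints [ 0.3   0.83  0.53 -0.09 -2.18  1.52]
leg n 1 maxdj 0.024 err 0.0 joints [ 0.3   0.82  0.51 -0.09 -2.16  1.52]
leg n 1 maxdj 0.028 err 0.0 joints [ 0.3   0.8   0.49 -0.09 -2.13  1.52]
leg n 1 maxdj 0.033 err 0.0 joints [ 0.3   0.78  0.46 -0.09 -2.1   1.52]
leg n 1 maxdj 0.037 err 0.0 joints [ 0.3   0.77  0.44 -0.08 -2.06  1.52]
[{"x": -0.03, "y": 0.0, "z": 0.15, "ax": 0.0, "ay": 0.0, "az": 0.0, "gripper": 1}, {"x": -0.02, "y": 0.0, "z": 0.2, "ax": 0.0, "ay": 0.0, "az": 0.0, "gripper": 1}, {"x": -0.02, "y": 0.0, "z": 0.2, "ax": 0.0, "ay": 0.0, "az": 0.0, "gripper": 1}, {"x": -0.03, "y": 0.0, "z": 0.21, "ax": 0.0, "ay": 0.2, "az": 0.0, "gripper": 1}, {"x": -0.03, "y": 0.0, "z": 0.22, "ax": 0.0, "ay": 0.4, "az": 0.0, "gripper": 1}]
[{"x": -0.04, "y": 0.0, "z": 0.22, "ax": 0.0, "ay": 0.5, "az": 0.0, "gripper": 1}, {"x": -0.05, "y": 0.0, "z": 0.24, "ax": 0.0, "ay": 0.8, "az": 0.0, "gripper": 1}, {"x": -0.06, "y": 0.0, "z": 0.25, "ax": 0.0, "ay": 1.0, "az": 0.0, "gripper": 1}, {"x": -0.07, "y": 0.0, "z": 0.27, "ax": 0.0, "ay": 1.3, "az": 0.0, "gripper": 1}, {"x": -0.08, "y": 0.0, "z": 0.27, "ax": 0.0, "ay": 1.6, "az": 0.0, "gripper": 1}]
[{"x": -0.1, "y": 0.0, "z": 0.29, "ax": 0.0, "ay": 1.7, "az": 0.0, "gripper": 1}]
end [584.1  36.8 216.1] [ 0.909  0.119 -0.399  0.027]
```

Request:
send_rows --targets '[{"x": -0.03,"y": 0.0,"z": 0.15,"ax": 0.0,"ay": 0.0,"az": 0.0,"gripper": 1},{"x": -0.02,"y": 0.0,"z": 0.2,"ax": 0.0,"ay": 0.0,"az": 0.0,"gripper": 1},{"x": -0.02,"y": 0.0,"z": 0.2,"ax": 0.0,"ay": 0.0,"az": 0.0,"gripper": 1},{"x": -0.03,"y": 0.0,"z": 0.2,"ax": 0.0,"ay": 0.2,"az": 0.0,"gripper": 1},{"x": -0.03,"y": 0.0,"z": 0.22,"ax": 0.0,"ay": 0.4,"az": 0.0,"gripper": 1}]'

```text
clock: 14.2
position: [598.6, 40.1, 222.3]
ee_rot: [0.883, 0.117, -0.453, 0.034]
contact_force: [-0.8, 0.5, -2.9]
gripper_width: 9.0
grasp_force: 58.7
```

Request:
send_rows --targets '[{"x": -0.04,"y": 0.0,"z": 0.22,"ax": 0.0,"ay": 0.5,"az": 0.0,"gripper": 1},{"x": -0.05,"y": 0.0,"z": 0.24,"ax": 0.0,"ay": 0.8,"az": 0.0,"gripper": 1},{"x": -0.06,"y": 0.0,"z": 0.25,"ax": 0.0,"ay": 1.0,"az": 0.0,"gripper": 1},{"x": 0,"y": 0,"z": 0,"ax": 0,"ay": 0,"az": 0,"gripper": 1}]'

```text
clock: 14.53
position: [591.9, 38.5, 220.6]
ee_rot: [0.893, 0.117, -0.434, 0.032]
contact_force: [0.5, 0.4, -1.9]
gripper_width: 9.9
grasp_force: 58.6
```

```bash
sed -i "s/        print('leg n'/        if er>.5 or mx>.12: print('leg n'/" rp.py
python3 - <<'E'
from path import *
u=where(); go(list(np.arange(round(u)+2,round(u)+24,2)),5)
E
```

```text
t 14.53 u 77.1 dev(mag) [-0.77 -0.07 -0.1 ] rot [-0.01 -0.6  -0.03] F(mag) [ 1.9  0.2 -0.5] Fw [ 0.5  0.4 -1.9] T [ 0.42 -2.15 -0.03] w 9.9 mag [579.2  38.  176. ]
[{"x": 0.05, "y": 0.0, "z": 0.21, "ax": 0.0, "ay": 0.5, "az": 0.0, "gripper": 1}, {"x": -0.08, "y": 0.0, "z": 0.27, "ax": 0.0, "ay": 1.4, "az": 0.0, "gripper": 1}, {"x": -0.08, "y": 0.0, "z": 0.28, "ax": 0.0, "ay": 1.6, "az": 0.0, "gripper": 1}, {"x": -0.1, "y": -0.01, "z": 0.29, "ax": 0.0, "ay": 1.9, "az": 0.0, "gripper": 1}, {"x": -0.1, "y": 0.0, "z": 0.3, "ax": 0.0, "ay": 1.9, "az": 0.0, "gripper": 1}]
[{"x": -0.11, "y": 0.0, "z": 0.3, "ax": 0.0, "ay": 2.1, "az": 0.0, "gripper": 1}, {"x": -0.11, "y": 0.0, "z": 0.3, "ax": 0.0, "ay": 2.1, "az": 0.0, "gripper": 1}, {"x": -0.1, "y": 0.0, "z": 0.3, "ax": 0.0, "ay": 2.1, "az": 0.0, "gripper": 1}, {"x": -0.11, "y": 0.0, "z": 0.3, "ax": 0.0, "ay": 2.1, "az": 0.0, "gripper": 1}, {"x": -0.11, "y": 0.0, "z": 0.3, "ax": 0.0, "ay": 2.0, "az": 0.0, "gripper": 1}]
[{"x": -0.11, "y": 0.0, "z": 0.31, "ax": 0.0, "ay": 2.1, "az": 0.0, "gripper": 1}]
end [563.9  32.5 204.1] [ 0.954  0.121 -0.274  0.011]
```

Request:
send_rows --targets '[{"x": 0.05,"y": 0.0,"z": 0.2,"ax": 0.0,"ay": 0.6,"az": 0.0,"gripper": 1},{"x": -0.08,"y": 0.0,"z": 0.27,"ax": 0.0,"ay": 1.4,"az": 0.0,"gripper": 1},{"x": -0.08,"y": 0.0,"z": 0.28,"ax": 0.0,"ay": 1.6,"az": 0.0,"gripper": 1},{"x": -0.1,"y": 0,"z": 0.29,"ax": 0.0,"ay": 1.9,"az": 0.0,"gripper": 1},{"x": 0,"y": 0,"z": 0,"ax": 0,"ay": 0,"az": 0,"gripper": 1}]'

```text
clock: 14.95
position: [582.7, 36.4, 216.0]
ee_rot: [0.913, 0.119, -0.39, 0.026]
contact_force: [0.3, 1.0, -1.7]
gripper_width: 9.0
grasp_force: 58.7
```

Run:
```python
from path import *
u=where(); go(list(np.arange(round(u)+2,round(u)+12,2)),5)
```

```text
t 14.95 u 84.6 dev(mag) [-0.32 -0.13 -0.07] rot [-0.02 -0.51 -0.03] F(mag) [ 1.7  0.8 -0.6] Fw [ 0.3  1.  -1.7] T [ 0.31 -1.78  0.  ] w 9.0 mag [574.2  37.  170.4]
[{"x": -0.06, "y": -0.01, "z": 0.33, "ax": 0.0, "ay": 1.8, "az": 0.0, "gripper": 1}, {"x": -0.11, "y": 0.0, "z": 0.3, "ax": 0.0, "ay": 2.1, "az": 0.0, "gripper": 1}, {"x": -0.1, "y": 0.0, "z": 0.3, "ax": 0.0, "ay": 2.1, "az": 0.0, "gripper": 1}, {"x": -0.11, "y": 0.0, "z": 0.3, "ax": 0.0, "ay": 2.1, "az": 0.0, "gripper": 1}, {"x": -0.11, "y": 0.0, "z": 0.31, "ax": 0.0, "ay": 2.1, "az": 0.0, "gripper": 1}]
end [569.   33.5 207.8] [ 0.944  0.121 -0.308  0.015]
```

Request:
send_rows --targets '[{"x": -0.05,"y": 0,"z": 0.33,"ax": 0.0,"ay": 1.9,"az": 0.0,"gripper": 1},{"x": -0.1,"y": 0.0,"z": 0.3,"ax": 0.0,"ay": 2.1,"az": 0.0,"gripper": 1},{"x": -0.1,"y": 0.0,"z": 0.3,"ax": 0.0,"ay": 2.1,"az": 0.0,"gripper": 1},{"x": -0.1,"y": 0.0,"z": 0.3,"ax": 0.0,"ay": 2.1,"az": 0.0,"gripper": 1}]'

```text
clock: 15.28
position: [572.4, 34.3, 207.7]
ee_rot: [0.938, 0.12, -0.325, 0.017]
contact_force: [-0.0, -0.3, -1.5]
gripper_width: 9.3
grasp_force: 58.6
```

Run:
```python
from path import *
u=where(); go(list(np.arange(round(u)+2,round(u)+12,2)),5)
```

```text
t 15.28 u 94.2 dev(mag) [ 1.56 -0.06  0.35] rot [-0.02  1.27 -0.03] F(mag) [ 0.9 -0.3 -1.1] Fw [-0.  -0.3 -1.5] T [ 0.28 -1.49 -0.01] w 9.3 mag [570.2  36.5 161.5]
[{"x": -0.33, "y": 0.0, "z": 0.35, "ax": 0.0, "ay": 3.1, "az": 0.0, "gripper": 1}, {"x": -0.11, "y": 0.0, "z": 0.3, "ax": 0.0, "ay": 2.1, "az": 0.0, "gripper": 1}, {"x": -0.11, "y": 0.0, "z": 0.3, "ax": 0.0, "ay": 2.1, "az": 0.0, "gripper": 1}, {"x": -0.11, "y": 0.0, "z": 0.31, "ax": 0.0, "ay": 2.1, "az": 0.0, "gripper": 1}, {"x": -0.11, "y": 0.0, "z": 0.3, "ax": 0.0, "ay": 2.0, "az": 0.0, "gripper": 1}]
end [557.9  31.2 199. ] [ 0.966  0.121 -0.23   0.005]
```

Request:
send_rows --targets '[{"x": 0,"y": 0,"z": 0,"ax": 0,"ay": 0,"az": 0,"gripper": 1}]'

```text
clock: 15.37
position: [571.8, 34.0, 209.4]
ee_rot: [0.938, 0.12, -0.325, 0.017]
contact_force: [-0.0, -0.3, -1.4]
gripper_width: 9.3
grasp_force: 58.7
```

Run:
```python
from path import *
u=where(); go(list(np.arange(round(u)+1.5,round(u)+12,1.5)),5)
```

```text
t 15.37 u 93.1 dev(mag) [ 0.22 -0.11  0.05] rot [-0.02  0.01 -0.03] F(mag) [ 0.9 -0.3 -1. ] Fw [-0.  -0.3 -1.4] T [ 0.18 -1.4   0.02] w 9.3 mag [569.6  36.3 163.2]
[{"x": -0.1, "y": -0.01, "z": 0.22, "ax": 0.0, "ay": 1.5, "az": 0.0, "gripper": 1}, {"x": -0.08, "y": 0.0, "z": 0.23, "ax": 0.0, "ay": 1.6, "az": 0.0, "gripper": 1}, {"x": -0.09, "y": 0.0, "z": 0.22, "ax": 0.0, "ay": 1.5, "az": 0.0, "gripper": 1}, {"x": -0.08, "y": 0.0, "z": 0.23, "ax": 0.0, "ay": 1.6, "az": 0.0, "gripper": 1}, {"x": -0.08, "y": 0.0, "z": 0.22, "ax": 0.0, "ay": 1.6, "az": 0.0, "gripper": 1}]
[{"x": -0.08, "y": 0.0, "z": 0.23, "ax": 0.0, "ay": 1.5, "az": 0.0, "gripper": 1}, {"x": -0.09, "y": 0.0, "z": 0.23, "ax": 0.0, "ay": 1.6, "az": 0.0, "gripper": 1}]
end [558.4  31.3 199.5] [ 0.965  0.121 -0.234  0.006]
```

Request:
send_rows --targets '[{"x": -0.1,"y": 0,"z": 0.22,"ax": 0.0,"ay": 1.5,"az": 0.0,"gripper": 1},{"x": -0.08,"y": 0.0,"z": 0.23,"ax": 0.0,"ay": 1.6,"az": 0.0,"gripper": 1},{"x": -0.09,"y": 0.0,"z": 0.22,"ax": 0.0,"ay": 1.5,"az": 0.0,"gripper": 1},{"x": -0.08,"y": 0.0,"z": 0.23,"ax": 0.0,"ay": 1.6,"az": 0.0,"gripper": 1},{"x": 0,"y": 0,"z": 0,"ax": 0,"ay": 0,"az": 0,"gripper": 1}]'

```text
clock: 15.78
position: [564.0, 32.5, 203.3]
ee_rot: [0.954, 0.121, -0.274, 0.011]
contact_force: [-0.1, -0.2, -2.1]
gripper_width: 9.5
grasp_force: 58.6
```

Run:
```python
from path import *
u=where(); go(list(np.arange(round(u)+1.5,round(u)+16,1.5)),5)
```

```text
t 15.78 u 99.7 dev(mag) [ 0.37 -0.09  0.08] rot [-0.02  0.87 -0.03] F(mag) [ 1.1 -0.2 -1.7] Fw [-0.1 -0.2 -2.1] T [ 0.18 -1.24 -0.04] w 9.5 mag [566.6  35.9 157.2]
[{"x": -0.19, "y": -0.01, "z": 0.32, "ax": 0.0, "ay": 2.7, "az": 0.0, "gripper": 1}, {"x": -0.08, "y": 0.0, "z": 0.22, "ax": 0.0, "ay": 1.6, "az": 0.0, "gripper": 1}, {"x": -0.08, "y": 0.0, "z": 0.23, "ax": 0.0, "ay": 1.5, "az": 0.0, "gripper": 1}, {"x": -0.08, "y": 0.0, "z": 0.22, "ax": 0.0, "ay": 1.6, "az": 0.0, "gripper": 1}, {"x": -0.09, "y": 0.0, "z": 0.23, "ax": 0.0, "ay": 1.6, "az": 0.0, "gripper": 1}]
[{"x": -0.08, "y": 0.0, "z": 0.23, "ax": 0.0, "ay": 1.5, "az": 0.0, "gripper": 1}, {"x": -0.08, "y": 0.0, "z": 0.22, "ax": 0.0, "ay": 1.6, "az": 0.0, "gripper": 1}, {"x": -0.08, "y": 0.0, "z": 0.23, "ax": 0.0, "ay": 1.6, "az": 0.0, "gripper": 1}, {"x": -0.08, "y": 0.0, "z": 0.22, "ax": 0.0, "ay": 1.5, "az": 0.0, "gripper": 1}, {"x": -0.09, "y": 0.0, "z": 0.23, "ax": 0.0, "ay": 1.6, "az": 0.0, "gripper": 1}]
end [546.4  29.1 185.8] [ 0.984  0.121 -0.132 -0.007]
```

Request:
send_rows --targets '[{"x": -0.11,"y": 0,"z": 0.16,"ax": 0.0,"ay": 1.4,"az": 0.0,"gripper": 1},{"x": -0.08,"y": 0,"z": 0.16,"ax": 0.0,"ay": 1.3,"az": 0.0,"gripper": 1},{"x": -0.08,"y": 0.0,"z": 0.22,"ax": 0.0,"ay": 1.6,"az": 0.0,"gripper": 1},{"x": -0.08,"y": 0.0,"z": 0.23,"ax": 0.0,"ay": 1.5,"az": 0.0,"gripper": 1},{"x": 0,"y": 0,"z": 0,"ax": 0,"ay": 0,"az": 0,"gripper": 1}]'

```text
clock: 16.2
position: [557.3, 31.1, 198.1]
ee_rot: [0.966, 0.121, -0.226, 0.005]
contact_force: [-1.1, 0.6, -2.1]
gripper_width: 9.1
grasp_force: 58.6
```

Run:
```python
from path import *
u=where(); go(list(np.arange(round(u)+1.5,round(u)+16,1.5)),5)
```

```text
t 16.20 u 104.9 dev(mag) [ 0.03 -0.06  0.01] rot [-0.02  0.49 -0.02] F(mag) [ 0.3  0.8 -2.3] Fw [-1.1  0.6 -2.1] T [ 0.11 -1.02  0.  ] w 9.1 mag [564.4  35.6 152.5]
[{"x": -0.12, "y": 0.0, "z": 0.27, "ax": 0.0, "ay": 2.2, "az": 0.0, "gripper": 1}, {"x": -0.08, "y": 0.0, "z": 0.22, "ax": 0.0, "ay": 1.5, "az": 0.0, "gripper": 1}, {"x": -0.09, "y": 0.0, "z": 0.23, "ax": 0.0, "ay": 1.6, "az": 0.0, "gripper": 1}, {"x": -0.08, "y": 0.0, "z": 0.23, "ax": 0.0, "ay": 1.6, "az": 0.0, "gripper": 1}, {"x": -0.08, "y": 0.0, "z": 0.22, "ax": 0.0, "ay": 1.5, "az": 0.0, "gripper": 1}]
[{"x": -0.08, "y": 0.0, "z": 0.23, "ax": 0.0, "ay": 1.6, "az": 0.0, "gripper": 1}, {"x": -0.09, "y": 0.0, "z": 0.23, "ax": 0.0, "ay": 1.6, "az": 0.0, "gripper": 1}, {"x": -0.08, "y": 0.0, "z": 0.22, "ax": 0.0, "ay": 1.5, "az": 0.0, "gripper": 1}, {"x": -0.08, "y": 0.0, "z": 0.23, "ax": 0.0, "ay": 1.6, "az": 0.0, "gripper": 1}, {"x": -0.08, "y": 0.0, "z": 0.22, "ax": 0.0, "ay": 1.5, "az": 0.0, "gripper": 1}]
end [542.1  28.3 179.1] [ 0.989  0.121 -0.088 -0.012]
```

Contact is light and tracking is good, so I send two calls per step.

Request:
send_rows --targets '[{"x": -0.1,"y": 0.0,"z": 0.25,"ax": 0.0,"ay": 2.0,"az": 0.0,"gripper": 1},{"x": -0.08,"y": 0.0,"z": 0.22,"ax": 0.0,"ay": 1.6,"az": 0.0,"gripper": 1},{"x": -0.09,"y": 0.0,"z": 0.23,"ax": 0.0,"ay": 1.6,"az": 0.0,"gripper": 1},{"x": -0.08,"y": 0.0,"z": 0.23,"ax": 0.0,"ay": 1.6,"az": 0.0,"gripper": 1}]'

```text
clock: 16.53
position: [551.2, 30.0, 190.3]
ee_rot: [0.978, 0.122, -0.168, -0.002]
contact_force: [0.2, 0.1, -2.0]
gripper_width: 9.0
grasp_force: 58.6
```

Request:
send_rows --targets '[{"x": -0.08,"y": 0.0,"z": 0.22,"ax": 0.0,"ay": 1.5,"az": 0.0,"gripper": 1},{"x": -0.08,"y": 0.0,"z": 0.23,"ax": 0.0,"ay": 1.6,"az": 0.0,"gripper": 1},{"x": 0,"y": 0,"z": 0,"ax": 0,"ay": 0,"az": 0,"gripper": 1}]'

```text
clock: 16.78
position: [547.4, 29.2, 186.9]
ee_rot: [0.982, 0.121, -0.142, -0.006]
contact_force: [-0.2, 0.1, -1.5]
gripper_width: 9.5
grasp_force: 58.6
```

Run:
```python
from path import *
u=where(); go(list(np.arange(round(u)+1.5,round(u)+19,1.5)),5)
```

```text
t 16.78 u 114.2 dev(mag) [-0.04 -0.04 -0.01] rot [-0.02  0.35 -0.03] F(mag) [ 0.4  0.1 -1.4] Fw [-0.2  0.1 -1.5] T [ 0.04 -0.61 -0.03] w 9.5 mag [562.   35.4 143.4]
[{"x": -0.09, "y": 0.0, "z": 0.21, "ax": 0.0, "ay": 1.7, "az": 0.0, "gripper": 1}, {"x": -0.08, "y": 0.0, "z": 0.23, "ax": 0.0, "ay": 1.6, "az": 0.0, "gripper": 1}, {"x": -0.08, "y": 0.0, "z": 0.22, "ax": 0.0, "ay": 1.5, "az": 0.0, "gripper": 1}, {"x": -0.09, "y": 0.0, "z": 0.23, "ax": 0.0, "ay": 1.6, "az": 0.0, "gripper": 1}, {"x": -0.08, "y": 0.0, "z": 0.23, "ax": 0.0, "ay": 1.5, "az": 0.0, "gripper": 1}]
[{"x": -0.08, "y": 0.0, "z": 0.22, "ax": 0.0, "ay": 1.6, "az": 0.0, "gripper": 1}, {"x": -0.08, "y": 0.0, "z": 0.23, "ax": 0.0, "ay": 1.6, "az": 0.0, "gripper": 1}, {"x": -0.08, "y": 0.0, "z": 0.22, "ax": 0.0, "ay": 1.4, "az": 0.0, "gripper": 1}, {"x": -0.08, "y": 0.0, "z": 0.22, "ax": 0.0, "ay": 1.5, "az": 0.0, "gripper": 1}, {"x": -0.07, "y": 0.0, "z": 0.21, "ax": 0.0, "ay": 1.3, "az": 0.0, "gripper": 1}]
[{"x": -0.07, "y": 0.0, "z": 0.21, "ax": 0.0, "ay": 1.2, "az": 0.0, "gripper": 1}, {"x": -0.07, "y": 0.0, "z": 0.2, "ax": 0.0, "ay": 1.1, "az": 0.0, "gripper": 1}]
end [534.6  27.2 162.3] [ 0.993  0.119  0.01  -0.024]
```

Request:
send_rows --targets '[{"x": -0.09,"y": 0.0,"z": 0.21,"ax": 0.0,"ay": 1.7,"az": 0.0,"gripper": 1},{"x": -0.08,"y": 0.0,"z": 0.23,"ax": 0.0,"ay": 1.6,"az": 0.0,"gripper": 1},{"x": -0.08,"y": 0.0,"z": 0.22,"ax": 0.0,"ay": 1.5,"az": 0.0,"gripper": 1},{"x": -0.09,"y": 0.0,"z": 0.23,"ax": 0.0,"ay": 1.6,"az": 0.0,"gripper": 1}]'

```text
clock: 17.12
position: [543.2, 28.5, 178.7]
ee_rot: [0.989, 0.121, -0.087, -0.012]
contact_force: [0.1, 0.4, -1.4]
gripper_width: 9.1
grasp_force: 58.6
```

Request:
send_rows --targets '[{"x": -0.08,"y": 0.0,"z": 0.23,"ax": 0.0,"ay": 1.5,"az": 0.0,"gripper": 1},{"x": -0.08,"y": 0.0,"z": 0.22,"ax": 0.0,"ay": 1.6,"az": 0.0,"gripper": 1},{"x": 0,"y": 0,"z": 0,"ax": 0,"ay": 0,"az": 0,"gripper": 1}]'

```text
clock: 17.37
position: [539.6, 27.9, 174.6]
ee_rot: [0.991, 0.12, -0.061, -0.016]
contact_force: [-1.4, 0.2, -2.4]
gripper_width: 9.0
grasp_force: 58.6
```

Run:
```python
from path import *
u=where(); go(list(np.arange(round(u)+1.5,round(u)+25,1.5)),5)
```

```text
t 17.37 u 123.4 dev(mag) [-0.18 -0.04 -0.04] rot [-0.02  0.42 -0.03] F(mag) [-0.8  0.5 -2.6] Fw [-1.4  0.2 -2.4] T [-0.07 -0.12  0.  ] w 9.0 mag [561.   35.6 134.2]
[{"x": -0.07, "y": 0.0, "z": 0.19, "ax": 0.0, "ay": 1.6, "az": 0.0, "gripper": 1}, {"x": -0.08, "y": 0.0, "z": 0.22, "ax": 0.0, "ay": 1.5, "az": 0.0, "gripper": 1}, {"x": -0.08, "y": 0.0, "z": 0.22, "ax": 0.0, "ay": 1.4, "az": 0.0, "gripper": 1}, {"x": -0.07, "y": 0.0, "z": 0.22, "ax": 0.0, "ay": 1.3, "az": 0.0, "gripper": 1}, {"x": -0.07, "y": 0.0, "z": 0.21, "ax": 0.0, "ay": 1.3, "az": 0.0, "gripper": 1}]
[{"x": -0.07, "y": 0.0, "z": 0.2, "ax": 0.0, "ay": 1.0, "az": 0.0, "gripper": 1}, {"x": -0.06, "y": 0.0, "z": 0.19, "ax": 0.0, "ay": 1.0, "az": 0.0, "gripper": 1}, {"x": -0.05, "y": 0.0, "z": 0.19, "ax": 0.0, "ay": 0.8, "az": 0.0, "gripper": 1}, {"x": -0.05, "y": 0.0, "z": 0.18, "ax": 0.0, "ay": 0.7, "az": 0.0, "gripper": 1}, {"x": -0.04, "y": 0.0, "z": 0.18, "ax": 0.0, "ay": 0.5, "az": 0.0, "gripper": 1}]
[{"x": -0.04, "y": 0.0, "z": 0.17, "ax": 0.0, "ay": 0.4, "az": 0.0, "gripper": 1}, {"x": -0.03, "y": 0.0, "z": 0.16, "ax": 0.0, "ay": 0.3, "az": 0.0, "gripper": 1}, {"x": -0.03, "y": 0.0, "z": 0.16, "ax": 0.0, "ay": 0.2, "az": 0.0, "gripper": 1}, {"x": -0.02, "y": 0.0, "z": 0.15, "ax": 0.0, "ay": 0.1, "az": 0.0, "gripper": 1}, {"x": -0.02, "y": 0.0, "z": 0.15, "ax": 0.0, "ay": 0.0, "az": 0.0, "gripper": 1}]
[{"x": -0.01, "y": 0.0, "z": 0.15, "ax": 0.0, "ay": 0.0, "az": 0.0, "gripper": 1}]
end [532.2  27.4 145.3] [ 0.992  0.118  0.044 -0.028]
```

Request:
send_rows --targets '[{"x": -0.07,"y": 0.0,"z": 0.19,"ax": 0.0,"ay": 1.6,"az": 0.0,"gripper": 1},{"x": -0.08,"y": 0.0,"z": 0.22,"ax": 0.0,"ay": 1.5,"az": 0.0,"gripper": 1},{"x": -0.08,"y": 0.0,"z": 0.22,"ax": 0.0,"ay": 1.4,"az": 0.0,"gripper": 1},{"x": -0.07,"y": 0.0,"z": 0.22,"ax": 0.0,"ay": 1.3,"az": 0.0,"gripper": 1}]'

```text
clock: 17.7
position: [537.3, 27.7, 166.4]
ee_rot: [0.993, 0.12, -0.01, -0.022]
contact_force: [-0.0, -0.2, -2.2]
gripper_width: 9.2
grasp_force: 58.6
```

Request:
send_rows --targets '[{"x": -0.07,"y": 0.0,"z": 0.21,"ax": 0.0,"ay": 1.3,"az": 0.0,"gripper": 1},{"x": -0.07,"y": 0.0,"z": 0.2,"ax": 0.0,"ay": 1.0,"az": 0.0,"gripper": 1},{"x": -0.06,"y": 0.0,"z": 0.19,"ax": 0.0,"ay": 1.0,"az": 0.0,"gripper": 1},{"x": 0,"y": 0,"z": 0,"ax": 0,"ay": 0,"az": 0,"gripper": 1}]'

```text
clock: 18.03
position: [534.4, 27.3, 160.1]
ee_rot: [0.992, 0.119, 0.018, -0.025]
contact_force: [0.2, -0.6, -1.6]
gripper_width: 9.1
grasp_force: 58.6
```

Run:
```python
from path import *
u=where(); go(list(np.arange(round(u)+1.5,round(u)+25,1.5)),5)
```

```text
t 18.03 u 133.7 dev(mag) [ 0.31 -0.08  0.03] rot [-0.03  0.16 -0.02] F(mag) [ 0.2 -0.7 -1.6] Fw [ 0.2 -0.6 -1.6] T [-0.15  0.16 -0.02] w 9.1 mag [561.8  36.3 123.7]
[{"x": -0.1, "y": 0.0, "z": 0.23, "ax": 0.0, "ay": 1.1, "az": 0.0, "gripper": 1}, {"x": -0.05, "y": 0.0, "z": 0.18, "ax": 0.0, "ay": 0.6, "az": 0.0, "gripper": 1}, {"x": -0.04, "y": 0.0, "z": 0.17, "ax": 0.0, "ay": 0.5, "az": 0.0, "gripper": 1}, {"x": -0.03, "y": 0.0, "z": 0.17, "ax": 0.0, "ay": 0.3, "az": 0.0, "gripper": 1}, {"x": -0.03, "y": 0.0, "z": 0.16, "ax": 0.0, "ay": 0.3, "az": 0.0, "gripper": 1}]
[{"x": -0.03, "y": -0.01, "z": 0.15, "ax": 0.0, "ay": 0.2, "az": 0.0, "gripper": 1}, {"x": -0.02, "y": 0.0, "z": 0.16, "ax": 0.0, "ay": 0.0, "az": 0.0, "gripper": 1}, {"x": -0.02, "y": 0.0, "z": 0.15, "ax": 0.0, "ay": 0.1, "az": 0.0, "gripper": 1}, {"x": -0.01, "y": 0.0, "z": 0.15, "ax": 0.0, "ay": 0.0, "az": 0.0, "gripper": 1}, {"x": -0.02, "y": 0.0, "z": 0.15, "ax": 0.0, "ay": 0.0, "az": 0.0, "gripper": 1}]
[{"x": -0.02, "y": 0.0, "z": 0.14, "ax": 0.0, "ay": 0.0, "az": 0.0, "gripper": 1}, {"x": -0.01, "y": 0.0, "z": 0.15, "ax": 0.0, "ay": 0.0, "az": 0.0, "gripper": 1}, {"x": -0.02, "y": 0.0, "z": 0.15, "ax": 0.0, "ay": 0.0, "az": 0.0, "gripper": 1}, {"x": -0.01, "y": 0.0, "z": 0.15, "ax": 0.0, "ay": 0.0, "az": 0.0, "gripper": 1}, {"x": -0.02, "y": 0.0, "z": 0.15, "ax": 0.0, "ay": 0.0, "az": 0.0, "gripper": 1}]
[{"x": -0.02, "y": 0.0, "z": 0.15, "ax": 0.0, "ay": 0.0, "az": 0.0, "gripper": 1}]
end [531.8  28.  134.3] [ 0.992  0.118  0.045 -0.028]
```

Request:
send_rows --targets '[{"x": -0.1,"y": 0.0,"z": 0.22,"ax": 0.0,"ay": 1.1,"az": 0.0,"gripper": 1},{"x": -0.05,"y": 0.0,"z": 0.18,"ax": 0.0,"ay": 0.6,"az": 0.0,"gripper": 1},{"x": -0.04,"y": 0.0,"z": 0.17,"ax": 0.0,"ay": 0.5,"az": 0.0,"gripper": 1},{"x": -0.03,"y": 0.0,"z": 0.17,"ax": 0.0,"ay": 0.3,"az": 0.0,"gripper": 1},{"x": -0.03,"y": 0.0,"z": 0.16,"ax": 0.0,"ay": 0.3,"az": 0.0,"gripper": 1}]'

```text
clock: 18.45
position: [533.2, 27.4, 151.2]
ee_rot: [0.992, 0.118, 0.044, -0.028]
contact_force: [0.2, -0.2, -2.0]
gripper_width: 9.4
grasp_force: 58.6
```

Request:
send_rows --targets '[{"x": -0.03,"y": 0,"z": 0.15,"ax": 0.0,"ay": 0.2,"az": 0.0,"gripper": 1},{"x": -0.02,"y": 0.0,"z": 0.15,"ax": 0.0,"ay": 0.1,"az": 0.0,"gripper": 1},{"x": -0.02,"y": 0.0,"z": 0.15,"ax": 0.0,"ay": 0,"az": 0.0,"gripper": 1},{"x": -0.02,"y": 0.0,"z": 0.15,"ax": 0.0,"ay": 0.0,"az": 0.0,"gripper": 1},{"x": 0,"y": 0,"z": 0,"ax": 0,"ay": 0,"az": 0,"gripper": 1}]'

```text
clock: 18.87
position: [532.6, 27.6, 145.0]
ee_rot: [0.992, 0.118, 0.046, -0.028]
contact_force: [-0.3, -0.2, -1.9]
gripper_width: 9.4
grasp_force: 58.6
```

Run:
```python
from path import *
u=where(); print(UEND); go([u+10,UEND-8],2)
```

```text
t 18.87 u 147.2 dev(mag) [ 0.6  -0.04 -0.  ] rot [-0.03 -0.2  -0.01] F(mag) [-0.4 -0.2 -1.9] Fw [-0.3 -0.2 -1.9] T [-0.17  0.29  0.01] w 9.4 mag [561.9  37.  110.3]
182.5958653158129
[{"x": -0.03, "y": 0.0, "z": 0.2, "ax": 0.0, "ay": 0.0, "az": 0.0, "gripper": 1}, {"x": -0.03, "y": 0.0, "z": 0.19, "ax": 0.0, "ay": -0.1, "az": 0.0, "gripper": 1}, {"x": -0.03, "y": 0.0, "z": 0.2, "ax": 0.0, "ay": 0.0, "az": 0.0, "gripper": 1}, {"x": -0.03, "y": 0.0, "z": 0.19, "ax": 0.0, "ay": -0.1, "az": 0.0, "gripper": 1}, {"x": -0.03, "y": 0.0, "z": 0.2, "ax": 0.0, "ay": 0.0, "az": 0.0, "gripper": 1}]
[{"x": -0.02, "y": 0.0, "z": 0.19, "ax": 0.0, "ay": 0.0, "az": 0.0, "gripper": 1}, {"x": -0.02, "y": 0.0, "z": 0.19, "ax": 0.0, "ay": 0.0, "az": 0.0, "gripper": 1}, {"x": -0.02, "y": 0.0, "z": 0.2, "ax": 0.0, "ay": 0.0, "az": 0.0, "gripper": 1}, {"x": -0.02, "y": 0.0, "z": 0.19, "ax": 0.0, "ay": 0.0, "az": 0.0, "gripper": 1}, {"x": -0.02, "y": 0.0, "z": 0.19, "ax": 0.0, "ay": 0.0, "az": 0.0, "gripper": 1}]
[{"x": -0.02, "y": 0.0, "z": 0.19, "ax": 0.0, "ay": 0.0, "az": 0.0, "gripper": 1}, {"x": -0.02, "y": 0.0, "z": 0.2, "ax": 0.0, "ay": 0.0, "az": 0.0, "gripper": 1}, {"x": -0.02, "y": 0.0, "z": 0.19, "ax": 0.0, "ay": 0.0, "az": 0.0, "gripper": 1}, {"x": -0.03, "y": 0.0, "z": 0.19, "ax": 0.0, "ay": 0.0, "az": 0.0, "gripper": 1}]
end [531.5  28.6 117.7] [ 0.992  0.118  0.044 -0.028]
```

Request:
send_rows --targets '[{"x": -0.03,"y": 0.0,"z": 0.2,"ax": 0.0,"ay": 0.0,"az": 0.0,"gripper": 1},{"x": -0.03,"y": 0.0,"z": 0.2,"ax": 0.0,"ay": -0.1,"az": 0.0,"gripper": 1},{"x": -0.03,"y": 0.0,"z": 0.2,"ax": 0.0,"ay": 0.0,"az": 0.0,"gripper": 1},{"x": -0.03,"y": 0.0,"z": 0.2,"ax": 0.0,"ay": -0.1,"az": 0.0,"gripper": 1},{"x": -0.03,"y": 0.0,"z": 0.2,"ax": 0.0,"ay": 0.0,"az": 0.0,"gripper": 1}]'

```text
clock: 19.28
position: [532.2, 27.9, 135.0]
ee_rot: [0.992, 0.118, 0.044, -0.028]
contact_force: [0.0, -0.3, -1.5]
gripper_width: 9.5
grasp_force: 58.6
```

Request:
send_rows --targets '[{"x": -0.02,"y": 0.0,"z": 0.2,"ax": 0.0,"ay": 0.0,"az": 0.0,"gripper": 1},{"x": -0.02,"y": 0.0,"z": 0.2,"ax": 0.0,"ay": 0.0,"az": 0.0,"gripper": 1},{"x": -0.02,"y": 0.0,"z": 0.2,"ax": 0.0,"ay": 0.0,"az": 0.0,"gripper": 1},{"x": -0.02,"y": 0.0,"z": 0.2,"ax": 0.0,"ay": 0.0,"az": 0.0,"gripper": 1},{"x": 0,"y": 0,"z": 0,"ax": 0,"ay": 0,"az": 0,"gripper": 1}]'

```text
clock: 19.7
position: [531.7, 28.2, 126.7]
ee_rot: [0.992, 0.118, 0.044, -0.028]
contact_force: [-0.3, 0.2, -2.4]
gripper_width: 9.2
grasp_force: 58.6
```

Run:
```python
from path import *
u=where(); go([UEND-6],2); go([UEND-6,UEND],1)
```

```text
t 19.70 u 165.6 dev(mag) [-0.08 -0.08 -0.  ] rot [-0.03  0.02 -0.02] F(mag) [-0.2  0.1 -2.4] Fw [-0.3  0.2 -2.4] T [-0.21  0.3   0.05] w 9.2 mag [560.9  37.5  91.9]
[{"x": -0.02, "y": 0.0, "z": 0.18, "ax": 0.0, "ay": 0.0, "az": 0.0, "gripper": 1}, {"x": -0.02, "y": 0.0, "z": 0.19, "ax": 0.0, "ay": 0.0, "az": 0.0, "gripper": 1}, {"x": -0.01, "y": 0.0, "z": 0.18, "ax": 0.0, "ay": 0.0, "az": 0.0, "gripper": 1}, {"x": -0.02, "y": 0.0, "z": 0.18, "ax": 0.0, "ay": 0.0, "az": 0.0, "gripper": 1}, {"x": -0.02, "y": -0.01, "z": 0.18, "ax": 0.0, "ay": 0.0, "az": 0.0, "gripper": 1}]
[{"x": -0.02, "y": 0.0, "z": 0.19, "ax": 0.0, "ay": 0.0, "az": 0.0, "gripper": 1}]
end [531.5  28.8 115.6] [ 0.992  0.118  0.044 -0.028]
[{"x": -0.01, "y": 0.0, "z": 0.09, "ax": 0.0, "ay": 0.0, "az": 0.0, "gripper": 1}, {"x": -0.01, "y": 0.0, "z": 0.09, "ax": 0.0, "ay": 0.0, "az": 0.0, "gripper": 1}, {"x": -0.01, "y": 0.0, "z": 0.09, "ax": 0.0, "ay": 0.0, "az": 0.0, "gripper": 1}, {"x": -0.01, "y": 0.0, "z": 0.1, "ax": 0.0, "ay": 0.0, "az": 0.0, "gripper": 1}, {"x": 0.0, "y": 0.0, "z": 0.09, "ax": 0.0, "ay": 0.0, "az
[... 441 characters left out ...]
: -0.01, "y": 0.0, "z": 0.09, "ax": 0.0, "ay": 0.0, "az": 0.0, "gripper": 1}, {"x": -0.01, "y": 0.0, "z": 0.1, "ax": 0.0, "ay": 0.0, "az": 0.0, "gripper": 1}, {"x": -0.01, "y": 0.0, "z": 0.1, "ax": 0.0, "ay": 0.0, "az": 0.0, "gripper": 1}, {"x": -0.01, "y": 0.0, "z": 0.1, "ax": 0.0, "ay": 0.0, "az": 0.0, "gripper": 1}, {"x": -0.01, "y": 0.0, "z": 0.1, "ax": 0.0, "ay": 0.0, "az": 0.0, "gripper": 1}]
[{"x": -0.01, "y": 0.0, "z": 0.09, "ax": 0.0, "ay": 0.0, "az": 0.0, "gripper": 1}, {"x": -0.01, "y": 0.0, "z": 0.1, "ax": 0.0, "ay": 0.0, "az": 0.0, "gripper": 1}, {"x": -0.01, "y": 0.0, "z": 0.1, "ax": 0.0, "ay": 0.0, "az": 0.0, "gripper": 1}]
end [531.4  29.  109.7] [ 0.992  0.118  0.044 -0.028]
```

Request:
send_rows --targets '[{"x": -0.02,"y": 0.0,"z": 0.2,"ax": 0.0,"ay": 0.0,"az": 0.0,"gripper": 1},{"x": -0.02,"y": 0.0,"z": 0.2,"ax": 0.0,"ay": 0.0,"az": 0.0,"gripper": 1},{"x": -0.02,"y": 0.0,"z": 0.2,"ax": 0.0,"ay": 0.0,"az": 0.0,"gripper": 1},{"x": -0.02,"y": 0.0,"z": 0.2,"ax": 0.0,"ay": 0.0,"az": 0.0,"gripper": 1},{"x": -0.02,"y": 0,"z": 0.2,"ax": 0.0,"ay": 0.0,"az": 0.0,"gripper": 1}]'

```text
clock: 20.12
position: [531.8, 28.7, 116.9]
ee_rot: [0.992, 0.118, 0.045, -0.028]
contact_force: [-0.8, -0.1, -1.3]
gripper_width: 9.4
grasp_force: 58.6
```

Request:
send_rows --targets '[{"x": -0.01,"y": 0.0,"z": 0.1,"ax": 0.0,"ay": 0.0,"az": 0.0,"gripper": 1},{"x": -0.01,"y": 0.0,"z": 0.1,"ax": 0.0,"ay": 0.0,"az": 0.0,"gripper": 1},{"x": 0,"y": 0,"z": 0,"ax": 0,"ay": 0,"az": 0,"gripper": 1}]'

```text
clock: 20.37
position: [531.7, 28.8, 114.9]
ee_rot: [0.992, 0.118, 0.044, -0.028]
contact_force: [-0.4, -0.4, -2.3]
gripper_width: 9.3
grasp_force: 58.6
```

Run:
```python
from path import *
where()
```

```text
t 20.37 u 177.4 dev(mag) [ 0.22 -0.07 -0.  ] rot [-0.03 -0.01 -0.02] F(mag) [-0.4 -0.4 -2.3] Fw [-0.4 -0.4 -2.3] T [-0.21  0.29 -0.01] w 9.3 mag [560.9  38.1  80.2]
```

Request:
send_rows --targets '[{"x": -0.01,"y": 0.0,"z": 0.1,"ax": 0.0,"ay": 0.0,"az": 0.0,"gripper": 1},{"x": -0.01,"y": 0.0,"z": 0.1,"ax": 0.0,"ay": 0.0,"az": 0.0,"gripper": 1},{"x": -0.01,"y": 0.0,"z": 0.1,"ax": 0.0,"ay": 0.0,"az": 0.0,"gripper": 1},{"x": 0,"y": 0,"z": 0,"ax": 0,"ay": 0,"az": 0,"gripper": 1}]'

```text
clock: 20.7
position: [531.6, 28.9, 111.9]
ee_rot: [0.992, 0.118, 0.044, -0.028]
contact_force: [0.0, 0.4, -1.7]
gripper_width: 9.0
grasp_force: 58.6
```

Request:
send_rows --targets '[{"x": 0,"y": 0.0,"z": 0.05,"ax": 0.0,"ay": 0.0,"az": 0.0,"gripper": 1},{"x": -0.01,"y": 0.0,"z": 0.05,"ax": 0.0,"ay": 0.0,"az": 0.0,"gripper": 1},{"x": 0,"y": 0,"z": 0,"ax": 0,"ay": 0,"az": 0,"gripper": 1}]'

```text
clock: 20.95
position: [531.7, 28.9, 111.1]
ee_rot: [0.992, 0.118, 0.045, -0.028]
contact_force: [-0.5, 0.7, -2.5]
gripper_width: 9.1
grasp_force: 58.6
```

Run:
```python
from path import *
where()
```

```text
t 20.95 u 181.2 dev(mag) [ 0.33 -0.08  0.  ] rot [-0.03 -0.03 -0.02] F(mag) [-0.3  0.7 -2.5] Fw [-0.5  0.7 -2.5] T [-0.27  0.25 -0.07] w 9.1 mag [561.   38.3  76.3]
```

Request:
send_rows --targets '[{"x": 0,"y": 0.0,"z": 0.05,"ax": 0.0,"ay": 0.0,"az": 0.0,"gripper": 1},{"x": -0.01,"y": 0.0,"z": 0.05,"ax": 0.0,"ay": 0.0,"az": 0.0,"gripper": 1},{"x": 0,"y": 0,"z": 0,"ax": 0,"ay": 0,"az": 0,"gripper": 1}]'

```text
clock: 21.2
position: [531.7, 29.0, 110.0]
ee_rot: [0.992, 0.118, 0.044, -0.028]
contact_force: [0.4, 0.1, -2.8]
gripper_width: 8.9
grasp_force: 58.6
```

Request:
send_rows --targets '[{"x": 0,"y": 0.0,"z": 0.04,"ax": 0.0,"ay": 0.0,"az": 0.0,"gripper": 1},{"x": 0,"y": 0,"z": 0,"ax": 0,"ay": 0,"az": 0,"gripper": 1}]'

```text
clock: 21.37
position: [531.9, 29.0, 109.8]
ee_rot: [0.992, 0.118, 0.045, -0.028]
contact_force: [0.0, -0.8, -2.6]
gripper_width: 9.1
grasp_force: 58.7
```

Run:
```python
from path import *
where()
```

```text
t 21.37 u 182.4 dev(mag) [ 0.53 -0.08  0.  ] rot [-0.03 -0.05 -0.01] F(mag) [-0.1 -1.  -2.6] Fw [ 0.  -0.8 -2.6] T [-0.15  0.24 -0.01] w 9.1 mag [561.1  38.4  75.1]
```

Request:
send_rows --targets '[{"x": 0,"y": 0.0,"z": 0.04,"ax": 0.0,"ay": 0.0,"az": 0.0,"gripper": 1},{"x": 0,"y": 0,"z": 0,"ax": 0,"ay": 0,"az": 0,"gripper": 1}]'

```text
clock: 21.53
position: [532.1, 29.1, 109.8]
ee_rot: [0.992, 0.118, 0.045, -0.028]
contact_force: [-0.5, -0.2, 0.1]
gripper_width: 9.1
grasp_force: 58.9
```

Request:
send_rows --targets '[{"x": -0.01,"y": 0.0,"z": 0.04,"ax": 0.0,"ay": 0.0,"az": 0.0,"gripper": 1},{"x": 0,"y": 0,"z": 0,"ax": 0,"ay": 0,"az": 0,"gripper": 1}]'

```text
clock: 21.7
position: [532.2, 29.1, 109.7]
ee_rot: [0.992, 0.118, 0.045, -0.028]
contact_force: [-1.7, -0.3, 3.3]
gripper_width: 9.1
grasp_force: 59.4
```

Contact was felt (z stopped, about +5 N), so the boss is seated. I release and back off.

Request:
send_rows --targets '[{"x": 0,"y": 0,"z": 0,"ax": 0,"ay": 0,"az": 0,"gripper": 0.6},{"x": 0,"y": 0,"z": 0,"ax": 0,"ay": 0,"az": 0,"gripper": 0.4},{"x": 0,"y": 0,"z": 0,"ax": 0,"ay": 0,"az": 0,"gripper": 0.2},{"x": 0,"y": 0,"z": 0,"ax": 0,"ay": 0,"az": 0,"gripper": 0},{"x": 0,"y": 0,"z": 0,"ax": 0,"ay": 0,"az": 0,"gripper": 0}]'

```text
clock: 22.12
position: [531.7, 29.1, 108.8]
ee_rot: [0.992, 0.118, 0.044, -0.028]
contact_force: [-0.5, -0.8, 0.6]
gripper_width: 42.9
grasp_force: 0.0
```

Run:
```python
from path import *
where()
s=arm.read_state(); q=R.from_quat(s['ee_rot']); print('toolz',q.apply([0,0,1]).round(3))
# retreat along handle axis (up, back)
h=mag(182)[1].apply([-np.sin(np.radians(24)),0,np.cos(np.radians(24))])
rows([(s['position']+h*45,q,9),(s['position']+h*45+np.array([-30,0,60]),q,22)],g=0)
```

```text
t 22.12 u 183.5 dev(mag) [ 0.39 -0.07  0.  ] rot [-0.03 -0.03 -0.02] F(mag) [-0.7 -0.6  0.6] Fw [-0.5 -0.8  0.6] T [-0.16  0.13  0.01] w 42.9 mag [561.   38.4  74. ]
toolz [ 0.082  0.067 -0.994]
[{"x": -0.28, "y": 0.0, "z": -0.86, "ax": 0.0, "ay": 0.0, "az": 0.0, "gripper": 0}, {"x": -0.28, "y": 0.0, "z": -0.85, "ax": 0.0, "ay": 0.0, "az": 0.0, "gripper": 0}, {"x": -0.27, "y": 0.0, "z": -0.86, "ax": 0.0, "ay": 0.0, "az": 0.0, "gripper": 0}, {"x": -0.28, "y": 0.0, "z": -0.85, "ax": 0.0, "ay": 0.0, "az": 0.0, "gripper": 0}, {"x": -0.28, "y": 0.0, "z": -0.86, "ax": 0.0, "ay": 0.0, "az": 0.0, "gripper": 0}]
[{"x": -0.58, "y": -0.25, "z": -1.55, "ax": 0.0, "ay": 0.0, "az": 0.0, "gripper": 0}, {"x": -0.59, "y": -0.24, "z": -1.56, "ax": 0.0, "ay": 0.0, "az": 0.0, "gripper": 0}, {"x": -0.58, "y": -0.25, "z": -1.55, "ax": 0.0, "ay": 0.0, "az": 0.0, "gripper": 0}, {"x": -0.58, "y": -0.24, "z": -1.55, "ax": 0.0, "ay": 0.0, "az": 0.0, "gripper": 0}]
end [484.8  23.  210. ] [ 0.992  0.118  0.044 -0.028]
```

Request:
send_rows --targets '[{"x": -0.28,"y": 0.0,"z": -0.85,"ax": 0.0,"ay": 0.0,"az": 0.0,"gripper": 0},{"x": -0.28,"y": 0.0,"z": -0.85,"ax": 0.0,"ay": 0.0,"az": 0.0,"gripper": 0},{"x": -0.28,"y": 0.0,"z": -0.85,"ax": 0.0,"ay": 0.0,"az": 0.0,"gripper": 0},{"x": -0.28,"y": 0.0,"z": -0.85,"ax": 0.0,"ay": 0.0,"az": 0.0,"gripper": 0},{"x": -0.28,"y": 0.0,"z": -0.85,"ax": 0.0,"ay": 0.0,"az": 0.0,"gripper": 0}]'

```text
clock: 22.53
position: [514.5, 22.9, 151.3]
ee_rot: [0.992, 0.118, 0.045, -0.028]
contact_force: [-0.4, -0.4, 0.2]
gripper_width: 42.6
grasp_force: 0.0
```

Request:
send_rows --targets '[{"x": -0.6,"y": -0.25,"z": -1.55,"ax": 0.0,"ay": 0.0,"az": 0.0,"gripper": 0},{"x": -0.6,"y": -0.25,"z": -1.55,"ax": 0.0,"ay": 0.0,"az": 0.0,"gripper": 0},{"x": -0.6,"y": -0.25,"z": -1.55,"ax": 0.0,"ay": 0.0,"az": 0.0,"gripper": 0},{"x": -0.6,"y": -0.25,"z": -1.55,"ax": 0.0,"ay": 0.0,"az": 0.0,"gripper": 0},{"x": 0,"y": 0,"z": 0,"ax": 0,"ay": 0,"az": 0,"gripper": 0}]'

```text
clock: 22.95
position: [484.5, 23.1, 213.7]
ee_rot: [0.991, 0.119, 0.048, -0.029]
contact_force: [0.3, -0.2, 0.3]
gripper_width: 42.9
grasp_force: 0.0
```

Run:
```python
from path import *
i,d=arm.get_image('scene'); P=pts('scene',d); hsv=cv2.cvtColor(i,cv2.COLOR_RGB2HSV).astype(int)
j,e=arm.get_image('wrist')
save('fin',np.hstack([cv2.resize(i[90:300,210:390],None,fx=2.2,fy=2.2),cv2.resize(j,None,fx=.7,fy=.7,interpolation=cv2.INTER_AREA) if 0 else cv2.resize(j[:, 150:450],(330,462))]))
br=(hsv[...,0]>12)&(hsv[...,0]<28)&(hsv[...,1]>110)&(abs(P[...,0]-600)<100)&(abs(P[...,1]-50)<60)&(P[...,2]>68)
q=P[br];print(len(q),'z',np.percentile(q[:,2],[2,25,50,75,98]).round(1)); l=q[q[:,0]>590]; print('rim',len(l),l.min(0).round(),l.max(0).round()); b=q[q[:,0]<580]; print('boss',b.min(0).round(),b.max(0).round())
print(arm.read_state()['position'],arm.read_state()['contact_force'])
```

```text
350 z [72.1 79.5 81.9 87.8 99.6]
rim 152 [591.  20.  72.] [642.  79.  87.]
boss [550.  25.  70.] [580.  50. 101.]
[484.0430987   23.08599453 210.73713612] [-0.14637792  0.94357276 -0.68261873]
```

View pics/fin.png

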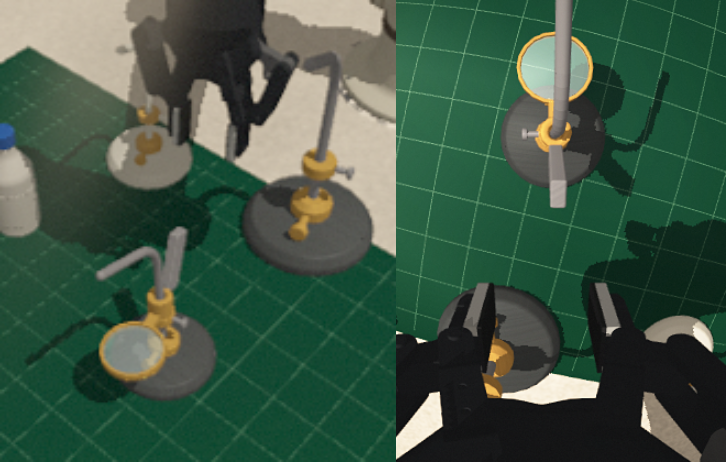

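The picture shows the boss flat on the collar at (160,300), with its top at about 99.5 mm (75 + 24). The lens is on the arm's side and the gripper is clear.

```bash
python3 -c "
from bench import arm
print(arm.job_done())"
```

```text
the job is handed in; nothing more can be done
None
```

The magnifier sits home on the set collar with its lens on the arm's side, released and clear of the gripper, and the job is handed in (the hand-in call gave no verdict).

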